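# Put the leftover trolley fittings back into stock

### The arm

A 6-joint arm with a two-finger parallel gripper is mounted at the origin on the work surface. World frame = base frame: x ahead of the robot, y to its left, z up, the work surface at z = 0. Lengths are in m, angles in degrees, forces in N, time in s.
With the tool pointing down it reaches from about 0.35 to 0.725 m from the base axis. Payload 4.3 kg.
Tool frame: the origin (TCP) lies between the finger pads; the fingertips stand 8 mm ahead of it and the grasp point (between the pads) lies 11 mm behind it; z points along the fingers, x is the direction in which the jaws open and shut, and the axes are right-handed (so a half turn about z gives the same grasp; the last joint's range is limited). The gripper opens to 85 mm and grips with 20 to 120 N. Pads are 22 mm wide; open, the fingers measure 114 mm over their backs; the gripper's body (76 mm by 85 mm) begins 54 mm behind the grasp point. The pads swing forward as they close: fully open they stand 13 mm farther back than shut.
Start: joints at [57.622, 21.618, 4.641, 73.018, 0, 83.68], TCP at [0.253, 0.517, 0.219] pointing down, gripper open.
Joint ranges: [-156.06, 156.06], [-48.1, 94.91], [-58.44, 69.94], [-101.28, 121.22], [-78.64, 73.56], [-180, 180]. Speed limits (degrees/s): [147.25, 147.25, 180, 180, 180, 180].

### API

Orientations are given as [roll, pitch, yaw] about the fixed x, y, z axes, in that order (R = Rz(yaw) Ry(pitch) Rx(roll)).
In Python, from plant import robot gives the robot as it stands.
- The arm moves only by the tool arm_command, never from a script. Its argument "increments" is one flat list of numbers, 7 for each row, row after row: the shift along the tool's x, y, z in m, then the turn, a rotation vector about the tool's x, y, z in rad, then the opening, from 0 (shut) to 1 (fully open). A call has exactly 5 rows; each row is the pose to reach, as a shift and turn from the pose commanded when the call began, along the tool's axes at that moment; what a row does not reach only later rows make up. A row lasts 1/8 s, in which the tool goes at most 62.5 mm and 10.7 degrees, less where a joint would pass 70% of its speed; a pose out of reach is approached as far as the arm can. A call with a gripper value outside its range is refused whole. The fingers move at their own pace and stop on an object; the grip force is fixed at half the most. Time passes only in rows, so rows that repeat a pose let the fingers close, or fill a call up. It gives the time, the measured TCP pose, the force and the opening at its end, in the units of the state.
- robot.observe(): the state, without advancing time (a new reading comes with each control period).
- robot.capture(name): name is "scene" or "top"; returns (picture, depth): 420x560x3 uint8, red, green, blue; 420x560 float32, m along the optical axis (not along the pixel's ray), 0 where there is no reading.
- robot.get_calibration(name): a dict with "fx", "fy", "cx", "cy" (pixels), "k1" (the pictures are not rectified: a ray, as slopes to the right and down, at radius r is drawn at 1 + k1 r^2 times it, then the intrinsics apply), "origin" and "orientation" of the camera in the world. Camera axes: x right, y up, looking along -z (the intrinsics and any distortion apply to the point x, -y, -z); pixel columns grow to the right and rows downward; lengths in m; the calibration is good to about 2 mm. A picture is of the moment at which its call begins. get_calibration takes no time and is no camera call.
- robot.job_done(): hands the job in, once; it reports no verdict.
The state is a dict: "clock": time; "joints": joint angles; "joint_velocities": joint speeds; "joint_efforts": joint torques, N m; "ee_pos": TCP position; "orientation": TCP orientation; "contact_force": force on the tool from outside, world axes, zero at the start; "wrist_torque": the same for the moment, N m; "opening": finger opening in m.
Only numpy, scipy, OpenCV 4.12 (cv2) and the standard library are available. Lean on these libraries where they do the work, as an engineer would, in place of code of your own. Each camera call takes 0.05 s, during which the arm holds its last target. There are 200 camera calls.

### The job

Clear the leftover trolley fittings off the bench: put the loose bracket, the bolt and the handle each into the blue bin that already holds its kind, down in the bin and not perched on its edge or on top of the stock. Stand the two castors on their plates in the light grey crate, one towards each end so that it carries level, without shoving the crate along or tipping it.

Things in the scene. Friction and masses are not known exactly. Their poses are not given: they have to be found in the camera images.
- castor_a: Loose swivel castor, one of two: steel, black wheel on top, 75 mm tall, 240 g, any yaw. Stands on a plate 60 (x) x 50 (y) x 3; origin: centre of its underside, z up. Wheel (dia. 50, 22 wide, axle along y, 50 mm up) sits at x = +15 in a fork whose flat cheeks are 32 mm over their outsides in y, x = 3 to 27, up to 61 mm: grip across them in y at x = 15, 50 mm up.
- castor_b: Loose swivel castor, one of two: steel, black wheel on top, 75 mm tall, 240 g, any yaw. Stands on a plate 60 (x) x 50 (y) x 3; origin: centre of its underside, z up. Wheel (dia. 50, 22 wide, axle along y, 50 mm up) sits at x = +15 in a fork whose flat cheeks are 32 mm over their outsides in y, x = 3 to 27, up to 61 mm: grip across them in y at x = 15, 50 mm up.
- bracket: Loose cast aluminium corner bracket, 90 g: an L of two 4 mm plates with a triangular cheek along each side, 45 (x) x 40 (y) x 45 mm high, any yaw. Lies on one plate; the other stands up at its -x end. Origin: centre of the underside, z up. Grip across the two flat cheeks (y, 40 mm wide) at x = -8, 25 mm up.
- handle: Loose cast aluminium bridge handle, 100 g, standing on its two feet: 88 (x) x 20 (y) x 36 mm high, any yaw; feet 18 mm long, 6 high, at both ends; bridge bar 20 mm wide in y, from 27 to 36 mm up. Origin: midway between the feet at the underside, z up. Grip across the bar (y) at the middle.
- bolt: Loose steel M16 hex bolt with its nut on, 160 g, lying level on flats, any yaw. 80 mm along x: head x = -40 to -30, nut x = 20 to 33, both 24 mm high and 28 wide in y over the corners; shank 16 mm thick. Origin: on the axis at mid-length, 12 mm above what it lies on; z up at the start. Grip across the shank (y) at x = -5.
- bin_brackets: Fixed blue plastic stock bin 180 (x) x 130 (y) mm, wall and floor 3 mm; back (+x) and sides 60 mm high, the sides sloping down in the front 60 mm to a front lip (-x, facing the robot) 28 mm high. Holds two brackets, fixed in the rear, up to 48 mm high. Free: x = -87 to 35, 124 mm across. Origin: centre of the underside, z up. Bins and crate swap places, yaw to 0.2.
- bin_bolts: Fixed blue plastic stock bin 180 (x) x 130 (y) mm, wall and floor 3 mm; back (+x) and sides 60 mm high, the sides sloping down in the front 60 mm to a front lip (-x, facing the robot) 28 mm high. Holds three bolts lying across, fixed in the rear, up to 50 mm high. Free: x = -87 to 27, 124 mm across. Origin: centre of the underside, z up. Bins and crate swap places, yaw to 0.2.
- bin_handles: Fixed blue plastic stock bin 180 (x) x 130 (y) mm, wall and floor 3 mm; back (+x) and sides 60 mm high, the sides sloping down in the front 60 mm to a front lip (-x, facing the robot) 28 mm high. Holds two handles standing across, fixed in the rear, up to 39 mm high. Free: x = -87 to 28, 124 mm across. Origin: centre of the underside, z up. Bins and crate swap places, yaw to 0.2.
- crate: Loose, light (220 g), empty grey plastic crate with slotted sides, open on top: 150 (x) x 220 (y) x 60 mm high (rim lip 4 mm more all round), wall and floor 4 mm, no divider. Its two ends are at -y and +y. Origin: centre of the underside, z up. Slides easily when its walls are pushed. Bins and crate swap places, yaw to 0.2.

How it is judged (in metres and radians):
At the end, for the whole second after the job is handed in: Bracket, handle and bolt lie inside their own kind's bin (origin at most 35 mm above its underside). Both castors stand upright (0.15 rad) on the crate's floor, on opposite sides, 30 to 90 mm from its middle along y, within 55 mm in x. Crate level (0.05 rad), all at rest (x of bracket in the frame of bin_brackets between -0.085 and 0.085 m and y of bracket in the frame of bin_brackets between -0.06 and 0.06 m and z of bracket in the frame of bin_brackets between -0.003 and 0.035 m and x of handle in the frame of bin_handles between -0.085 and 0.085 m and y of handle in the frame of bin_handles between -0.06 and 0.06 m and z of handle in the frame of bin_handles between -0.003 and 0.035 m and x of bolt in the frame of bin_bolts between -0.085 and 0.085 m and y of bolt in the frame of bin_bolts between -0.06 and 0.06 m and z of bolt in the frame of bin_bolts between -0.003 and 0.035 m and x of castor_a in the frame of crate between -0.055 and 0.055 m and z of castor_a in the frame of crate between 0 and 0.012 m and angle between each of castor_a, castor_b's own z axis and vertical below 0.15 rad and x of castor_b in the frame of crate between -0.055 and 0.055 m and z of castor_b in the frame of crate between 0 and 0.012 m and ((y of castor_a in the frame of crate between 0.03 and 0.09 m and y of castor_b in the frame of crate between -0.09 and -0.03 m) or (y of castor_a in the frame of crate between -0.09 and -0.03 m and y of castor_b in the frame of crate between 0.03 and 0.09 m)) and angle between crate's own z axis and vertical below 0.05 rad and linear speed of each of bracket, handle, bolt, castor_a, castor_b, crate below 0.02 m/s and angular speed of each of bracket, handle, bolt, castor_a, castor_b, crate below 0.3 rad/s); the robot touches nothing.
It fails at once if the crate is shoved more than 50 mm from where it stood (distance of crate from where it was at the start of the episode above 0.05 m).
It fails at once if the crate is tipped by more than 0.2 rad (angle between crate's own z axis and vertical above 0.2 rad).
It also fails if it takes over 120 s, if anything falls off the work surface, if the arm or the gripper's body presses on something with over 40 N, if the wrist force passes 120 N, or if a joint passes its speed limit or range.

## Working session

There is one attempt and no reset: what is moved stays moved. The work goes in short steps, Python scripts to look and compute and a tool call to move; the robot and the scene stay as the last step left them, time stands still between calls to the robot, and variables do not carry over. Pictures are saved under pics/ and viewed, about 12 in all and at most 16, crops included, and the job is handed in when it is done.

Besides the shell and the picture viewer there is one more tool, called after "Request:" as name(argument=value, ...), one argument or row to a line, values as JSON. arm_command: Moves the arm, as the interface text tells. Its arguments: {"type":"object","properties":{"increments":{"type":"array","items":{"type":"number"}}},"required":["increments"]}

```bash
mkdir -p pics
cat > h.py <<'E'
import numpy as np, cv2
from plant import robot
from scipy.spatial.transform import Rotation as R
def ori(o):
    o=np.array(o,float)
    return o if o.shape==(3,3) else R.from_euler('xyz',o,degrees=True).as_matrix()
def shot(name,fn):
    rgb,d=robot.capture(name); cv2.imwrite(f'pics/{fn}.png',rgb[:,:,::-1]); np.save(f'pics/{fn}.npy',d); return rgb,d
def cloud(name,d):
    c=robot.get_calibration(name); h,w=d.shape
    u,v=np.meshgrid(np.arange(w),np.arange(h))
    K=np.array([[c['fx'],0,c['cx']],[0,c['fy'],c['cy']],[0,0,1.]])
    p=cv2.undistortPoints(np.stack([u,v],-1).reshape(-1,1,2).astype(float),K,np.array([c['k1'],0,0,0])).reshape(h,w,2)
    P=np.stack([p[...,0]*d,-p[...,1]*d,-d],-1)
    W=P@ori(c['orientation']).T+np.array(c['origin']); W[d==0]=np.nan
    return W
E
python3 - <<'E'
from h import *
for n in('scene','top'):
    print(robot.get_calibration(n)); rgb,d=shot(n,n+'0')
    print((d==0).mean(),np.nanmedian(cloud(n,d)[...,2]))
print(robot.observe())
E
```

```text
{'fx': 474.5347625568198, 'fy': 474.5347625568198, 'cx': 279.21302180805327, 'cy': 213.50908206349678, 'k1': -0.1680267803503792, 'origin': array([1.23501289, 0.09690487, 1.0089295 ]), 'orientation': array([36.9422906 , -0.5763237 , 97.32171817])}
0.00405187074829932 0.0014113153818908764
{'fx': 446.48418085148455, 'fy': 446.48418085148455, 'cx': 282.4604659503171, 'cy': 209.9167445774422, 'k1': -0.06514357297479924, 'origin': array([0.44141693, 0.00119102, 1.08497861]), 'orientation': array([  3.29106308,  -0.22495485, -91.57543337])}
0.004136904761904762 0.00029236516166952775
{'clock': 0.1, 'joints': array([5.76205092e+01, 2.16561826e+01, 4.57183744e+00, 7.30179008e+01,
       1.47681749e-03, 8.36809183e+01]), 'joint_velocities': array([-0.11132294, -0.19915812,  0.19389369,  0.00025879,  0.04512875,
        0.07944664]), 'joint_efforts': array([-3.41742198e-04, -4.64692855e+01,  2.70583016e+01,  1.20521351e-02,
       -1.78337159e-04,  4.32154536e-06]), 'ee_pos': array([0.25226937, 0.51604503, 0.218278  ]), 'orientation': array([-1.79987278e+02,  1.01462105e-01,  6.39396008e+01]), 'contact_force': array([-0.15510373,  0.01945485,  0.5885384 ]), 'wrist_torque': array([-0.00538843,  0.02168112,  0.00831169]), 'opening': 0.08519184996158534}
```

View pics/top0.png

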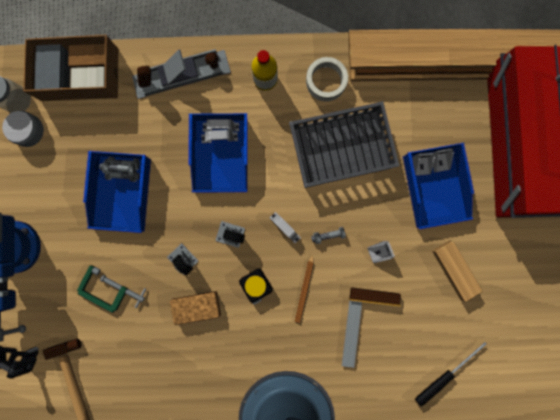

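View pics/scene0.png

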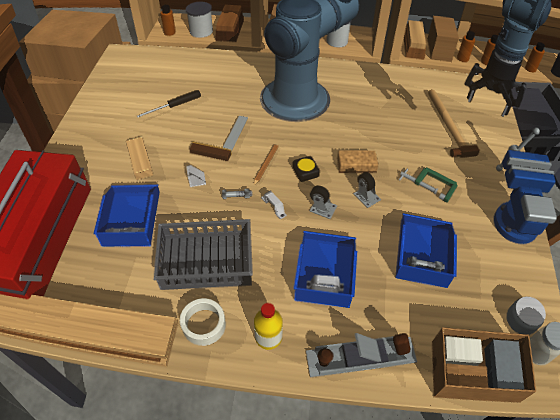

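Run:
```python
from h import *
im=cv2.imread('pics/top0.png'); W=cloud('top',np.load('pics/top0.npy'))
a=cv2.resize(im[205:283,163:405],(800,258),interpolation=cv2.INTER_CUBIC); b=cv2.resize(im[98:238,80:480],(800,280),interpolation=cv2.INTER_CUBIC)
cv2.imwrite('pics/crop1.png',np.vstack([a,b]))
# loose things: components above table
z=W[...,2]; m=((z>0.006)&(z<0.12)).astype(np.uint8)
n,l,s,c=cv2.connectedComponentsWithStats(m)
for i in range(1,n):
    if s[i,4]>60:
        P=W[l==i]; r=cv2.minAreaRect(P[:,:2].astype(np.float32)*1000)
        print(np.round(c[i]),s[i,4],'rect c',np.round(r[0]),'sz',np.round(r[1]),'ang %.1f'%r[2],'zmax %.3f'%np.nanpercentile(P[:,2],98))
fl=(abs(W[...,0]-.45)<.2)&(abs(W[...,1])<.3)&(abs(z)<.006); print('floor z',np.median(z[fl]))
```

```text
[457.  79.] 12264 rect c [ 698. -434.] sz [524. 460.] ang 89.7 zmax 0.114
[57. 79.] 7611 rect c [803. 533.] sz [249. 273.] ang 0.2 zmax 0.090
[177.  71.] 1975 rect c [848. 245.] sz [ 63. 221.] ang 14.2 zmax 0.087
[265.  74.] 669 rect c [826.  29.] sz [53. 60.] ang 11.1 zmax 0.116
[326.  79.] 811 rect c [ 818. -120.] sz [98. 98.] ang 88.4 zmax 0.041
[348. 138.] 1872 rect c [ 651. -152.] sz [160. 228.] ang 11.5 zmax 0.063
[215. 139.] 1856 rect c [642. 144.] sz [137. 182.] ang 88.7 zmax 0.062
[439. 176.] 2413 rect c [ 548. -381.] sz [183. 141.] ang 8.6 zmax 0.062
[116. 181.] 2450 rect c [555. 389.] sz [139. 183.] ang 83.9 zmax 0.062
[285. 226.] 266 rect c [464.  -8.] sz [83. 20.] ang 42.1 zmax 0.039
[ 17. 245.] 1734 rect c [437. 633.] sz [156.  79.] ang 4.1 zmax 0.113
[232. 235.] 323 rect c [444. 116.] sz [61. 41.] ang 61.5 zmax 0.076
[328. 235.] 283 rect c [ 440. -112.] sz [27. 81.] ang 10.5 zmax 0.026
[384. 250.] 165 rect c [ 397. -236.] sz [40. 45.] ang 21.3 zmax 0.047
[457. 271.] 1398 rect c [ 345. -419.] sz [141.  53.] ang 28.9 zmax 0.035
[182. 262.] 368 rect c [386. 234.] sz [61. 34.] ang 33.8 zmax 0.076
[106. 291.] 903 rect c [315. 415.] sz [158.  82.] ang 65.6 zmax 0.019
[255. 285.] 748 rect c [324.  63.] sz [72. 63.] ang 28.6 zmax 0.035
[ 10. 312.] 401 rect c [283. 625.] sz [ 51. 135.] ang 84.8 zmax 0.118
[362. 317.] 1467 rect c [ 211. -208.] sz [121. 189.] ang 81.0 zmax 0.023
[195. 308.] 1253 rect c [276. 209.] sz [ 61. 109.] ang 8.6 zmax 0.035
[ 69. 374.] 1150 rect c [103. 511.] sz [195.  86.] ang 16.4 zmax 0.028
[440. 382.] 663 rect c [ 101. -398.] sz [ 27. 219.] ang 39.1 zmax 0.027
[286. 399.] 2784 rect c [55. -2.] sz [208. 104.] ang 88.5 zmax 0.113
floor z -0.00016612396432791332
```

View pics/crop1.png

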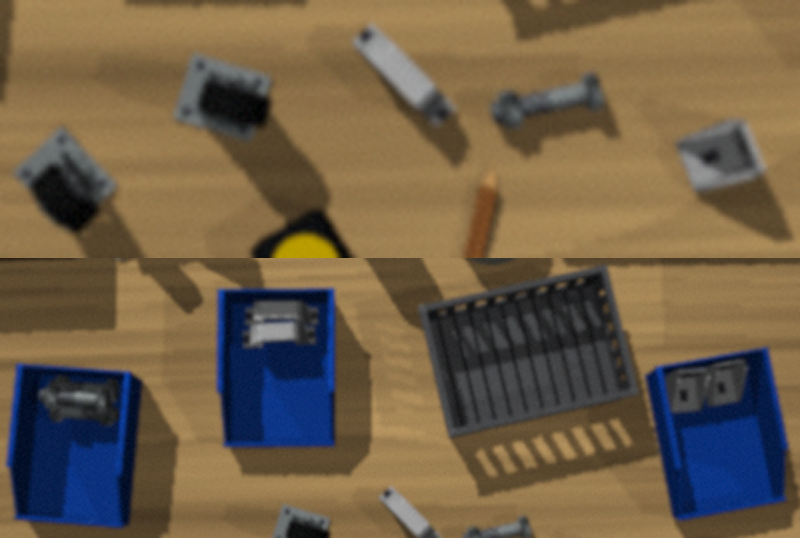

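```bash
cat > fit.py <<'E'
from h import *
from scipy.optimize import least_squares
def box(p,lo,hi):
    lo,hi=np.array(lo),np.array(hi); q=abs(p-(lo+hi)/2)-(hi-lo)/2
    return np.linalg.norm(np.maximum(q,0),axis=1)+np.minimum(q.max(1),0)
def cyl(p,c,ax,r,h):
    o=[i for i in range(3) if i!=ax]; d=np.stack([np.linalg.norm(p[:,o]-np.array(c)[o],axis=1)-r,abs(p[:,ax]-c[ax])-h],1)
    return np.linalg.norm(np.maximum(d,0),axis=1)+np.minimum(d.max(1),0)
def castor(p): return np.min([box(p,[-30,-25,0],[30,25,3]),cyl(p,[15,0,50],1,25,11),box(p,[3,-16,30],[27,-12,61]),box(p,[3,12,30],[27,16,61]),box(p,[-12,-16,3],[27,16,32])],0)
def bracket(p):
    ch=lambda s:np.maximum(box(p,[-22.5,*sorted((s*20,s*17)),0],[22.5,*sorted((s*20,s*17))[1:],45]) if 0 else box(p,[-22.5,min(s*20,s*17),0],[22.5,max(s*20,s*17),45]),((p[:,0]+22.5)+(p[:,2])-47)/2**.5)
    return np.min([box(p,[-22.5,-20,0],[22.5,20,4]),box(p,[-22.5,-20,0],[-18.5,20,45]),ch(1),ch(-1)],0)
def handle(p): return np.min([box(p,[-44,-10,0],[-26,10,6]),box(p,[26,-10,0],[44,10,6]),box(p,[-36,-10,27],[36,10,36]),box(p,[-36,-10,6],[-28,10,30]),box(p,[28,-10,6],[36,10,30])],0)
def bolt(p): return np.min([cyl(p,[0,0,12],0,8,40),cyl(p,[-35,0,12],0,13,5),cyl(p,[26.5,0,12],0,13,6.5)],0)
def binn(p): return np.min([box(p,[-90,-65,0],[90,65,3]),box(p,[87,-65,0],[90,65,60]),box(p,[-90,-65,0],[-87,65,28])]+[np.maximum(box(p,[-90,min(s*65,s*62),0],[90,max(s*65,s*62),60]),(p[:,2]-28-(p[:,0]+90)*32/60)*.88) for s in(1,-1)],0)
def crate(p): return np.min([box(p,[-75,-110,0],[75,110,4])]+[box(p,[min(s*75,s*71),-110,0],[max(s*75,s*71),110,64]) for s in(1,-1)]+[box(p,[-75,min(s*110,s*106),0],[75,max(s*110,s*106),64]) for s in(1,-1)],0)
def fit(model,C,xy,rad,yaws,zmax=80,cap=None,z0=0):
    P=C*1000; P=P[np.isfinite(P).all(1)]; xy=np.array(xy)
    P=P[(np.linalg.norm(P[:,:2]-xy,axis=1)<rad)&(P[:,2]<zmax)&(P[:,2]>z0-8)]
    def res(v):
        r=R.from_euler('z',v[2]).as_matrix(); q=(P-[v[0],v[1],z0])@r
        return np.minimum(model(q),q[:,2]) if cap is None else np.clip(np.minimum(model(q),q[:,2]),-cap,cap)
    best=sorted([least_squares(res,[*xy,np.radians(y)],loss='soft_l1',f_scale=2,x_scale=[1,1,.03]) for y in yaws],key=lambda s:s.cost)
    return [(np.round(b.x[:2],1),round(np.degrees(b.x[2])%360,1),round(b.cost/len(P),2)) for b in best[:3]],len(P)
E
python3 - <<'E'
from fit import *
T=cloud('top',np.load('pics/top0.npy')).reshape(-1,3); S=cloud('scene',np.load('pics/scene0.npy')).reshape(-1,3)
B=np.vstack([T,S]); full=range(0,360,45)
for n,m,xy,rad,y in [('castor1',castor,(444,116),50,full),('castor2',castor,(386,234),50,full),('handle',handle,(464,-8),55,(0,45,90,135)),('bolt',bolt,(440,-112),50,full),('bracket',bracket,(397,-236),40,full),
 ('binbolt',binn,(555,389),105,(0,)),('binhandle',binn,(642,144),105,(0,)),('binbracket',binn,(548,-381),105,(0,)),('crate',crate,(651,-152),120,(0,))]:
    for nm,C in(('both',B),('top',T),('scene',S)): print(n,nm,*fit(m,C,xy,rad,y))
E
```

```text
castor1 both [(array([449.6, 125.6]), np.float64(249.9), np.float64(1.45)), (array([449.6, 125.6]), np.float64(249.9), np.float64(1.45)), (array([449.6, 125.6]), np.float64(249.9), np.float64(1.45))] 2285
castor1 top [(array([449.8, 125.2]), np.float64(250.5), np.float64(1.33)), (array([449.8, 125.2]), np.float64(250.5), np.float64(1.33)), (array([449. , 125.4]), np.float64(252.7), np.float64(1.34))] 1326
castor1 scene [(array([449.7, 126. ]), np.float64(249.6), np.float64(1.59)), (array([449.4, 126.2]), np.float64(250.4), np.float64(1.59)), (array([449.4, 126.2]), np.float64(250.4), np.float64(1.59))] 959
castor2 both [(array([393.2, 241.4]), np.float64(220.9), np.float64(1.55)), (array([393.2, 241.4]), np.float64(220.9), np.float64(1.55)), (array([393.2, 241.4]), np.float64(220.8), np.float64(1.55))] 2250
castor2 top [(array([393.5, 242.1]), np.float64(221.0), np.float64(1.31)), (array([393.5, 242.1]), np.float64(221.0), np.float64(1.31)), (array([393.5, 242.1]), np.float64(221.0), np.float64(1.31))] 1314
castor2 scene [(array([392.9, 241.1]), np.float64(221.5), np.float64(1.86)), 
[... 2260 characters left out ...]
np.float64(358.7), np.float64(5.37))] 10942
binhandle top [(array([636.5, 143.9]), np.float64(358.7), np.float64(5.01))] 5861
binhandle scene [(array([640.9, 143.3]), np.float64(358.9), np.float64(5.53))] 5081
binbracket both [(array([ 548.7, -380.5]), np.float64(8.6), np.float64(2.54))] 9500
binbracket top [(array([ 543.9, -381.3]), np.float64(8.8), np.float64(2.6))] 5727
binbracket scene [(array([ 550. , -379.6]), np.float64(7.5), np.float64(2.0))] 3773
crate both [(array([ 651.7, -151.1]), np.float64(11.3), np.float64(1.11))] 14199
crate top [(array([ 650.9, -150.8]), np.float64(11.3), np.float64(0.97))] 7634
crate scene [(array([ 652.5, -151.5]), np.float64(11.3), np.float64(1.23))] 6565
```

```bash
cat > go.py <<'E'
# python3 go.py x y z(mm) yaw [x y z yaw ...]  -> tool-frame shift (m) and rotvec from the present pose
from h import *; import sys
s=robot.observe(); p=s['ee_pos']; O=ori(s['orientation'])
print('t',s['clock'],'pos',np.round(p*1000,1),'rpy',np.round(s['orientation'],1),'open',round(s['opening']*1000,1),'F',np.round(s['contact_force'],1),'j1,j6',np.round(s['joints'][[0,5]]))
for x,y,z,w in np.array(sys.argv[1:],float).reshape(-1,4):
    print('shift',np.round(O.T@(np.array([x,y,z])/1000-p),4),'rot',np.round(R.from_matrix(O.T@ori([180,0,w])).as_rotvec(),4))
E
python3 go.py 382 232 140 131 382 232 39 131
```

```text
t 0.1 pos [252.3 516.  218.3] rpy [-1.80e+02  1.00e-01  6.39e+01] open 85.2 F [-0.2  0.   0.6] j1,j6 [58. 84.]
shift [-0.198   0.2413  0.0786] rot [-0.0012  0.0014 -1.1704]
shift [-0.1979  0.2414  0.1796] rot [-0.0012  0.0014 -1.1704]
```

Request:
arm_command(
  increments=[-0.036, 0.044, 0.012, 0, 0, -0.18, 1, -0.076, 0.092, 0.025, 0, 0, -0.36, 1, -0.115, 0.14, 0.04, 0, 0, -0.54, 1, -0.155, 0.189, 0.055, 0, 0, -0.72, 1, -0.19, 0.232, 0.07, 0, 0, -0.9, 1],
)

```text
clock: 0.72
ee_pos: [0.3686, 0.264, 0.1547]
orientation: [-180.0, 0.0, 112.8]
contact_force: [1.8, 0.2, -0.4]
opening: 0.0854
```

```bash
python3 go.py 382 232 100 131 382 232 39 131
```

```text
t 0.725 pos [368.6 264.  154.7] rpy [-180.     0.   112.8] open 85.4 F [ 1.8  0.2 -0.4] j1,j6 [28.  5.]
shift [-0.0347 -0.      0.0548] rot [-1.000e-04  1.000e-04 -3.174e-01]
shift [-0.0347 -0.      0.1158] rot [-1.000e-04  1.000e-04 -3.174e-01]
```

Request:
arm_command(
  increments=[-0.0127, -0.001, 0.02, 0, 0, -0.15, 1, -0.0127, -0.001, 0.048, 0, 0, -0.27, 1, -0.0127, -0.001, 0.048, 0, 0, -0.27, 1, -0.0127, -0.001, 0.048, 0, 0, -0.27, 1, -0.0127, -0.001, 0.048, 0, 0, -0.27, 1],
)

```text
clock: 1.35
ee_pos: [0.373, 0.2543, 0.1085]
orientation: [179.9, 0.0, 128.0]
contact_force: [0.5, -0.3, -0.6]
opening: 0.0855
```

```bash
python3 go.py 382 232 39 131
python3 - <<'E'
from h import *
shot('top','t1')
im=cv2.imread('pics/t1.png'); 
cv2.imwrite('pics/c1.png',cv2.resize(im[215:305,130:250],(800,600),interpolation=cv2.INTER_CUBIC))
E
```

```text
t 1.35 pos [373.  254.3 108.5] rpy [179.9   0.  128. ] open 85.5 F [ 0.5 -0.3 -0.6] j1,j6 [ 26. -12.]
shift [-0.0231 -0.0068  0.0695] rot [ 0.0021  0.0005 -0.0531]
```

Request:
arm_command(
  increments=[-0.023, -0.007, 0.005, 0, 0, -0.053, 1, -0.023, -0.007, 0.035, 0, 0, -0.053, 1, -0.023, -0.007, 0.0695, 0, 0, -0.053, 1, -0.023, -0.007, 0.0695, 0, 0, -0.053, 1, -0.023, -0.007, 0.0695, 0, 0, -0.053, 1],
)

```text
clock: 2.02
ee_pos: [0.3816, 0.2317, 0.039]
orientation: [179.9, 0.0, 131.0]
contact_force: [1.2, -1.0, 1.1]
opening: 0.0853
```

```bash
python3 go.py 382 232 39 131
python3 - <<'E'
from h import *
shot('scene','s1')
im=cv2.imread('pics/s1.png'); 
cv2.imwrite('pics/c1.png',cv2.resize(im[130:250,290:450],(800,600),interpolation=cv2.INTER_CUBIC))
E
```

```text
t 2.025 pos [381.6 231.7  39. ] rpy [179.9   0.  131. ] open 85.3 F [ 1.2 -1.   1.1] j1,j6 [ 23. -18.]
shift [-0.      0.0005  0.    ] rot [0.0014 0.0004 0.0003]
```

View pics/c1.png

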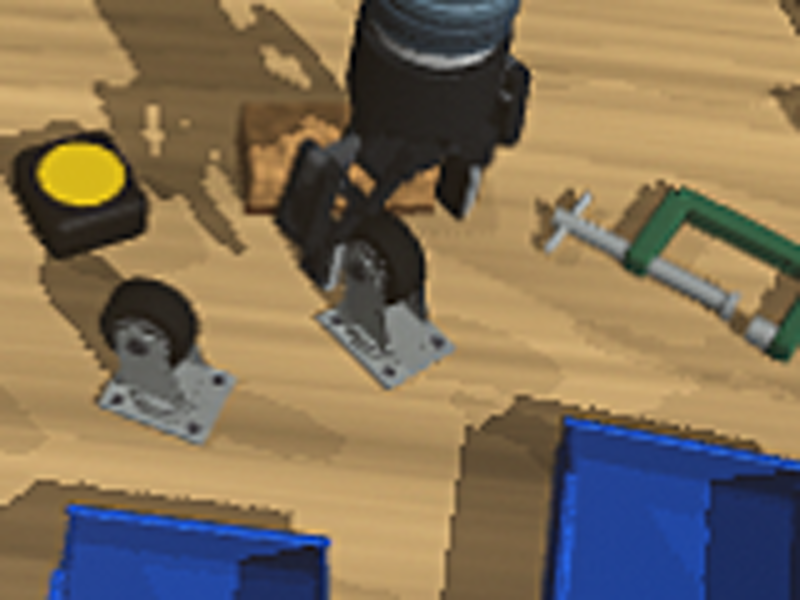

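Request:
arm_command(
  increments=[0, 0, 0, 0, 0, 0, 0, 0, 0, 0, 0, 0, 0, 0, 0, 0, 0, 0, 0, 0, 0, 0, 0, 0, 0, 0, 0, 0, 0, 0, 0, 0, 0, 0, 0],
)

```text
clock: 2.7
ee_pos: [0.3811, 0.2315, 0.0386]
orientation: [179.9, 0.0, 131.0]
contact_force: [-0.9, 0.9, 6.1]
opening: 0.0302
```

Request:
arm_command(
  increments=[0, 0, 0, 0, 0, 0, 0, 0, 0, -0.01, 0, 0, 0, 0, 0, 0, -0.05, 0, 0, 0, 0, 0, 0, -0.1, 0, 0, 0, 0, 0, 0, -0.14, 0, 0, 0, 0],
)

```text
clock: 3.32
ee_pos: [0.3807, 0.2311, 0.1799]
orientation: [180.0, 0.0, 131.0]
contact_force: [0.8, 0.6, -1.9]
opening: 0.0301
```

```bash
python3 go.py 382 232 180 131
```

```text
t 3.325 pos [380.7 231.1 179.9] rpy [180.   0. 131.] open 30.1 F [ 0.8  0.6 -1.9] j1,j6 [ 23. -18.]
shift [-0.0002  0.0015 -0.0001] rot [0.0006 0.0002 0.0001]
```

```bash
python3 go.py 650.7 -197.2 180 11.3
```

```text
t 3.325 pos [380.7 231.1 179.9] rpy [180.   0. 131.] open 30.1 F [ 0.8  0.6 -1.9] j1,j6 [ 23. -18.]
shift [-5.004e-01 -7.730e-02 -1.000e-04] rot [ 6.0000e-04 -5.0000e-04  2.0893e+00]
```

Request:
arm_command(
  increments=[-0.03, -0.005, 0, 0, 0, 0.12, 0, -0.075, -0.012, 0, 0, 0, 0.29, 0, -0.12, -0.018, 0, 0, 0, 0.46, 0, -0.165, -0.025, 0, 0, 0, 0.63, 0, -0.21, -0.032, 0, 0, 0, 0.8, 0],
)

```text
clock: 3.95
ee_pos: [0.4947, 0.0504, 0.1779]
orientation: [-180.0, -0.0, 84.8]
contact_force: [0.2, 0.3, -2.9]
opening: 0.0301
```

```bash
python3 go.py 650.7 -197.2 180 11.3
```

```text
t 3.95 pos [494.7  50.4 177.9] rpy [-180.    -0.    84.8] open 30.1 F [ 0.2  0.3 -2.9] j1,j6 [-2.  4.]
shift [-0.2326  0.1777 -0.0022] rot [-7.0000e-04  3.0000e-04  1.2836e+00]
```

Request:
arm_command(
  increments=[-0.035, 0.025, -0.002, 0, 0, 0.17, 0, -0.075, 0.057, -0.002, 0, 0, 0.35, 0, -0.115, 0.088, -0.002, 0, 0, 0.53, 0, -0.155, 0.118, -0.002, 0, 0, 0.71, 0, -0.195, 0.149, -0.002, 0, 0, 0.88, 0],
)

```text
clock: 4.58
ee_pos: [0.6268, -0.1564, 0.1797]
orientation: [-179.9, 0.0, 34.4]
contact_force: [0.8, -0.6, -2.5]
opening: 0.0304
```

```bash
python3 go.py 650.7 -197.2 140 11.3
```

```text
t 4.575 pos [ 626.8 -156.4  179.7] rpy [-179.9    0.    34.4] open 30.4 F [ 0.8 -0.6 -2.5] j1,j6 [-20.  36.]
shift [-0.0033  0.0472  0.0397] rot [-0.0009  0.0006  0.4034]
```

Request:
arm_command(
  increments=[-0.002, 0.02, 0.01, 0, 0, 0.15, 0, -0.003, 0.045, 0.03, 0, 0, 0.3, 0, -0.003, 0.047, 0.04, 0, 0, 0.403, 0, -0.003, 0.047, 0.04, 0, 0, 0.403, 0, -0.003, 0.047, 0.04, 0, 0, 0.403, 0],
)

```text
clock: 5.2
ee_pos: [0.6508, -0.1951, 0.1403]
orientation: [-180.0, 0.0, 11.8]
contact_force: [-0.6, 0.1, -2.0]
opening: 0.0301
```

```bash
python3 go.py 650.7 -197.2 45 11.3
python3 - <<'E'
from h import *
shot('scene','s2')
im=cv2.imread('pics/s2.png'); 
cv2.imwrite('pics/c2.png',cv2.resize(im[140:300,120:320],(800,640),interpolation=cv2.INTER_CUBIC)[:600])
E
```

```text
t 5.2 pos [ 650.8 -195.1  140.3] rpy [-180.     0.    11.8] open 30.1 F [-0.6  0.1 -2. ] j1,j6 [-22.  56.]
shift [-0.0005  0.0021  0.0953] rot [-0.0002  0.0001  0.008 ]
```

View pics/c2.png

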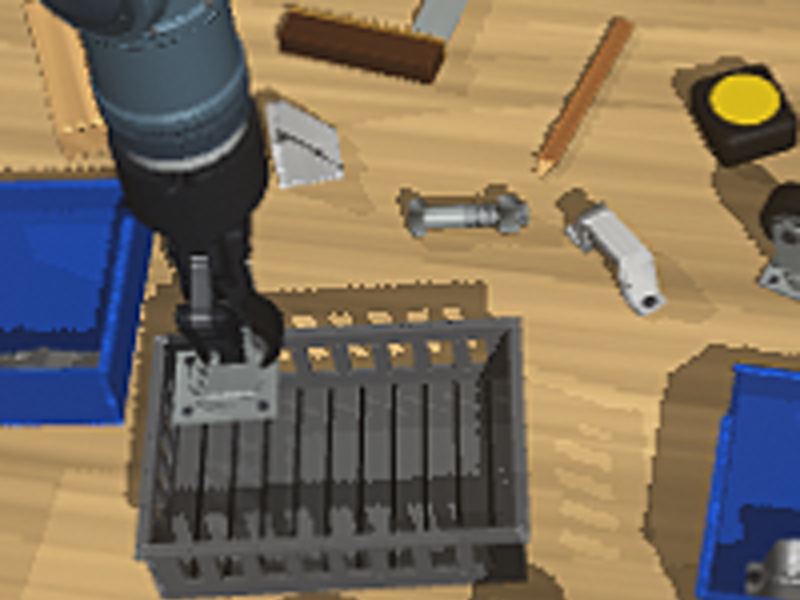

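Run:
```python
from h import *
W=cloud('scene',np.load('pics/s2.npy')); im=cv2.imread('pics/s2.png').astype(int)
P=W[226:248,163:190].reshape(-1,3); k=(P[:,2]>.08)&(P[:,2]<.125); P=P[k]*1000
r=np.radians(11.3); ex=np.array([np.cos(r),np.sin(r)]); ey=np.array([-ex[1],ex[0]])
q=P[:,:2]-[651.7,-151.1]; A=np.c_[q@ex,q@ey,np.ones(len(q))]
# robust plane
w=np.ones(len(A))
for _ in range(20):
    c=np.linalg.lstsq(A*w[:,None],P[:,2]*w,rcond=None)[0]; e=A@c-P[:,2]; w=1/np.sqrt(1+(e/1.5)**2)
print(len(P),'slope x,y',c,'x',np.percentile(A[:,0],[2,98]),'y',np.percentile(A[:,1],[2,98]),'res',np.median(abs(e)))
```

```text
321 slope x,y [1.42743108e-02 1.04503043e-02 1.06971410e+02] x [-27.82618184  17.95630954] y [-86.91410314 -29.32922221] res 2.1062037011563746
```

Request:
arm_command(
  increments=[0, 0.002, 0.03, 0, 0, 0.008, 0, 0, 0.002, 0.065, 0, 0, 0.008, 0, 0, 0.002, 0.088, 0, 0, 0.008, 0, 0, 0.002, 0.094, 0, 0, 0.008, 0, 0, 0.002, 0.096, 0, 0, 0.008, 0],
)

```text
clock: 5.88
ee_pos: [0.6519, -0.1973, 0.0448]
orientation: [180.0, -0.1, 11.2]
contact_force: [-0.0, -0.1, -2.3]
opening: 0.0302
```

Request:
arm_command(
  increments=[0, 0, 0.001, 0, 0, 0, 0, 0, 0, 0.002, 0, 0, 0, 0, 0, 0, 0.0025, 0, 0, 0, 0, 0, 0, 0.0025, 0, 0, 0, 0, 0, 0, 0.0025, 0, 0, 0, 0],
)

```text
clock: 6.5
ee_pos: [0.6522, -0.1977, 0.0426]
orientation: [179.9, -0.1, 11.2]
contact_force: [-0.1, 1.4, 6.3]
opening: 0.03
```

Request:
arm_command(
  increments=[0, 0, 0, 0, 0, 0, 0.5, 0, 0, 0, 0, 0, 0, 0.55, 0, 0, 0, 0, 0, 0, 0.55, 0, 0, 0, 0, 0, 0, 0.55, 0, 0, 0, 0, 0, 0, 0.55],
)

```text
clock: 7.12
ee_pos: [0.6512, -0.1974, 0.0412]
orientation: [-180.0, 0.0, 11.2]
contact_force: [0.2, 0.3, 0.1]
opening: 0.047
```

Request:
arm_command(
  increments=[0, 0, -0.01, 0, 0, 0, 0.55, 0, 0, -0.04, 0, 0, 0, 0.55, 0, 0, -0.08, 0, 0, 0, 0.55, 0, 0, -0.12, 0, 0, 0, 0.8, 0, 0, -0.13, 0, 0, 0, 1],
)

```text
clock: 7.75
ee_pos: [0.6534, -0.1982, 0.1758]
orientation: [179.8, -0.3, 11.2]
contact_force: [-0.2, -0.3, -1.0]
opening: 0.0804
```

```bash
python3 go.py 444.5 111.5 140 -20 444.5 111.5 140 160
```

```text
t 7.75 pos [ 653.4 -198.2  175.8] rpy [179.8  -0.3  11.2] open 80.4 F [-0.2 -0.3 -1. ] j1,j6 [-22.  57.]
shift [-0.1449 -0.3445  0.0336] rot [ 0.0021 -0.0068  0.5447]
shift [-0.1449 -0.3445  0.0336] rot [ 0.009   0.0028 -2.5969]
```

Request:
arm_command(
  increments=[-0.02, -0.045, 0.004, 0, -0.001, 0.1, 1, -0.042, -0.1, 0.01, 0, -0.002, 0.2, 1, -0.065, -0.155, 0.016, 0.001, -0.004, 0.3, 1, -0.088, -0.21, 0.022, 0.001, -0.005, 0.4, 1, -0.111, -0.265, 0.028, 0.002, -0.007, 0.5, 1],
)

```text
clock: 8.38
ee_pos: [0.4891, 0.0425, 0.1425]
orientation: [-180.0, 0.5, -17.7]
contact_force: [-0.7, 0.8, -1.0]
opening: 0.0856
```

```bash
python3 go.py 444.5 111.5 100 -20
```

```text
t 8.375 pos [489.1  42.5 142.5] rpy [-180.     0.5  -17.7] open 85.6 F [-0.7  0.8 -1. ] j1,j6 [ -3. 105.]
shift [-0.0631 -0.0522  0.0431] rot [-0.0002  0.0081  0.041 ]
```

Request:
arm_command(
  increments=[-0.03, -0.025, 0.01, 0, 0.004, 0.02, 1, -0.063, -0.052, 0.03, 0, 0.008, 0.041, 1, -0.063, -0.052, 0.043, 0, 0.008, 0.041, 1, -0.063, -0.052, 0.043, 0, 0.008, 0.041, 1, -0.063, -0.052, 0.043, 0, 0.008, 0.041, 1],
)

```text
clock: 9.0
ee_pos: [0.4472, 0.1089, 0.1011]
orientation: [-180.0, -0.1, -19.9]
contact_force: [1.0, -1.0, 0.3]
opening: 0.0855
```

```bash
python3 go.py 444.5 111.5 39 -20
```

```text
t 9.0 pos [447.2 108.9 101.1] rpy [-1.80e+02 -1.00e-01 -1.99e+01] open 85.5 F [ 1.  -1.   0.3] j1,j6 [  6. 116.]
shift [-0.0035 -0.0015  0.0621] rot [-0.0003 -0.0017  0.0023]
```

Request:
arm_command(
  increments=[-0.003, -0.0015, 0.025, 0, 0, 0, 1, -0.003, -0.0015, 0.062, 0, 0, 0, 1, -0.003, -0.0015, 0.062, 0, 0, 0, 1, -0.003, -0.0015, 0.062, 0, 0, 0, 0, -0.003, -0.0015, 0.062, 0, 0, 0, 0],
)

```text
clock: 9.62
ee_pos: [0.4457, 0.112, 0.0404]
orientation: [-179.9, -0.2, -19.8]
contact_force: [-0.3, -0.9, 0.4]
opening: 0.0514
```

Request:
arm_command(
  increments=[0, 0, 0, 0, 0, 0, 0, 0, 0, 0, 0, 0, 0, 0, 0, 0, 0, 0, 0, 0, 0, 0, 0, 0, 0, 0, 0, 0, 0, 0, 0, 0, 0, 0, 0],
)

```text
clock: 10.25
ee_pos: [0.4449, 0.1122, 0.0402]
orientation: [-179.9, -0.2, -19.8]
contact_force: [-1.4, -0.2, 7.0]
opening: 0.03
```

Request:
arm_command(
  increments=[0, 0, -0.01, 0, 0, 0, 0, 0, 0, -0.05, 0, 0, 0, 0, 0, 0, -0.1, 0, 0, 0, 0, 0, 0, -0.14, 0, 0, 0, 0, 0, 0, -0.14, 0, 0, 0, 0],
)

```text
clock: 10.88
ee_pos: [0.4463, 0.1124, 0.1824]
orientation: [-179.8, -0.4, -19.8]
contact_force: [0.8, -0.2, -2.6]
opening: 0.0297
```

```bash
python3 go.py 633.1 -109 180 11.3
```

```text
t 10.875 pos [446.3 112.4 182.4] rpy [-179.8   -0.4  -19.8] open 29.7 F [ 0.8 -0.2 -2.6] j1,j6 [  6. 116.]
shift [0.2507 0.1451 0.0037] rot [-0.0013 -0.008  -0.5425]
```

Request:
arm_command(
  increments=[0.035, 0.02, 0.002, 0, -0.002, -0.08, 0, 0.085, 0.05, 0.003, 0, -0.004, -0.19, 0, 0.135, 0.08, 0.004, 0, -0.006, -0.3, 0, 0.185, 0.107, 0.004, -0.001, -0.008, -0.42, 0, 0.23, 0.133, 0.004, -0.001, -0.008, -0.52, 0],
)

```text
clock: 11.5
ee_pos: [0.6152, -0.0924, 0.1728]
orientation: [-179.9, 0.6, 10.2]
contact_force: [-0.0, 0.7, -2.5]
opening: 0.0299
```

```bash
python3 go.py 633.1 -109 140 11.3
```

```text
t 11.5 pos [615.2 -92.4 172.8] rpy [-179.9    0.6   10.2] open 29.9 F [-0.   0.7 -2.5] j1,j6 [-14.  66.]
shift [0.0151 0.0196 0.0326] rot [-0.0024  0.0098 -0.0197]
```

Request:
arm_command(
  increments=[0.01, 0.013, 0.01, 0, 0.005, -0.01, 0, 0.015, 0.0195, 0.032, 0, 0.01, -0.02, 0, 0.015, 0.0195, 0.032, 0, 0.01, -0.02, 0, 0.015, 0.0195, 0.032, 0, 0.01, -0.02, 0, 0.015, 0.0195, 0.032, 0, 0.01, -0.02, 0],
)

```text
clock: 12.12
ee_pos: [0.6332, -0.107, 0.1438]
orientation: [-180.0, -0.2, 11.2]
contact_force: [0.2, -0.1, -2.1]
opening: 0.0298
```

```bash
python3 go.py 633.1 -109 45 11.3
```

```text
t 12.125 pos [ 633.2 -107.   143.8] rpy [-180.    -0.2   11.2] open 29.8 F [ 0.2 -0.1 -2.1] j1,j6 [-15.  64.]
shift [-0.0008  0.002   0.0988] rot [-0.0005 -0.0039 -0.002 ]
```

Request:
arm_command(
  increments=[-0.001, 0.002, 0.03, 0, -0.004, 0, 0, -0.001, 0.002, 0.068, 0, -0.004, 0, 0, -0.001, 0.002, 0.09, 0, -0.004, 0, 0, -0.001, 0.002, 0.096, 0, -0.004, 0, 0, -0.001, 0.002, 0.098, 0, -0.004, 0, 0],
)

```text
clock: 12.75
ee_pos: [0.6333, -0.1096, 0.0458]
orientation: [-180.0, -0.0, 11.2]
contact_force: [0.8, 0.8, -2.0]
opening: 0.0301
```

Request:
arm_command(
  increments=[0, 0, 0.001, 0, 0, 0, 0, 0, 0, 0.0015, 0, 0, 0, 0, 0, 0, 0.002, 0, 0, 0, 0, 0, 0, 0.002, 0, 0, 0, 0, 0, 0, 0.002, 0, 0, 0, 0],
)

```text
clock: 13.38
ee_pos: [0.6336, -0.11, 0.0443]
orientation: [180.0, -0.0, 11.1]
contact_force: [-1.8, -0.8, 6.7]
opening: 0.0299
```

Contact; release and lift, then go for the handle.

Request:
arm_command(
  increments=[0, 0, 0, 0, 0, 0, 0.5, 0, 0, 0, 0, 0, 0, 0.55, 0, 0, 0, 0, 0, 0, 0.55, 0, 0, 0, 0, 0, 0, 0.55, 0, 0, 0, 0, 0, 0, 0.55],
)

```text
clock: 14.0
ee_pos: [0.6327, -0.1096, 0.0427]
orientation: [-179.9, 0.1, 11.1]
contact_force: [-0.4, -0.5, 0.3]
opening: 0.0467
```

Request:
arm_command(
  increments=[0, 0, -0.01, 0, 0, 0, 0.55, 0, 0, -0.04, 0, 0, 0, 0.55, 0, 0, -0.08, 0, 0, 0, 0.55, 0, 0, -0.1, 0, 0, 0, 0.8, 0, 0, -0.1, 0, 0, 0, 1],
)

```text
clock: 14.62
ee_pos: [0.6347, -0.1102, 0.1457]
orientation: [179.9, -0.2, 11.1]
contact_force: [1.3, -0.5, 0.4]
opening: 0.0808
```

```bash
python3 go.py 464.5 -5.5 110 -47 464.5 -5.5 110 133
```

```text
t 14.625 pos [ 634.7 -110.2  145.7] rpy [179.9  -0.2  11.1] open 80.8 F [ 1.3 -0.5  0.4] j1,j6 [-15.  63.]
shift [-0.1469 -0.1357  0.035 ] rot [-5.0000e-04 -4.1000e-03  1.0149e+00]
shift [-0.1469 -0.1357  0.035 ] rot [ 4.8000e-03 -6.0000e-04 -2.1267e+00]
```

Request:
arm_command(
  increments=[-0.02, -0.02, 0, 0, 0, 0.17, 1, -0.05, -0.05, 0.008, 0, -0.001, 0.35, 1, -0.085, -0.08, 0.015, 0, -0.002, 0.53, 1, -0.12, -0.11, 0.025, 0, -0.003, 0.71, 1, -0.147, -0.136, 0.035, 0, -0.004, 0.89, 1],
)

```text
clock: 15.25
ee_pos: [0.4594, -0.0037, 0.1067]
orientation: [179.8, 0.4, -40.2]
contact_force: [1.0, -0.5, 0.3]
opening: 0.0854
```

```bash
python3 go.py 464.5 -5.5 80 -47
python3 - <<'E'
from fit import *
shot('top','t3'); T=cloud('top',np.load('pics/t3.npy')).reshape(-1,3)
S=cloud('scene',shot('scene','s3')[1]).reshape(-1,3)
im=cv2.imread('pics/s3.png'); cv2.imwrite('pics/c3.png',cv2.resize(im[140:300,120:330],(787,600),interpolation=cv2.INTER_CUBIC))
B=np.vstack([T,S])
print(fit(crate,B[B[:,2]>.055],(651,-151),135,(10,),zmax=68))
r=np.radians(11.3); ex=np.array([np.cos(r),np.sin(r)]); ey=np.array([-ex[1],ex[0]])
for n,yc,y0 in(('far',-60,101),('near',60,281)):
    c=np.array([651.7,-151.1])-10*ex+yc*ey; print(n,c,fit(castor,B,c,40,(y0,),zmax=95,z0=4))
E
```

```text
t 15.25 pos [459.4  -3.7 106.7] rpy [179.8   0.4 -40.2] open 85.4 F [ 1.  -0.5  0.3] j1,j6 [ -8. 122.]
shift [ 0.0052 -0.002   0.0266] rot [0.0036 0.0069 0.1189]
([(array([ 652.6, -151.1]), np.float64(11.2), np.float64(16.01))], 2481)
far [ 653.65062207 -211.89634096] ([(array([ 657.2, -212.7]), np.float64(103.7), np.float64(1.11))], 1605)
near [630.13708476 -94.22258193] ([(array([630.9, -97.1]), np.float64(280.3), np.float64(1.28))], 1738)
```

View pics/c3.png

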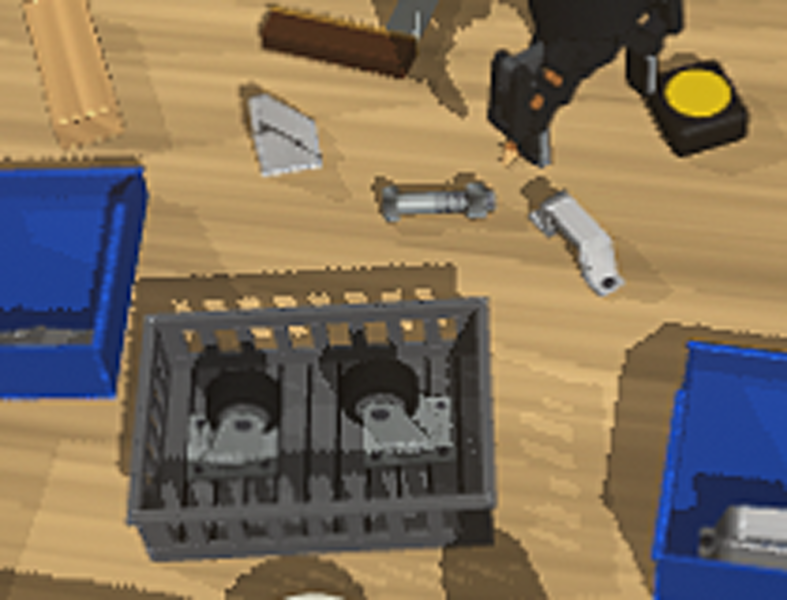

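Request:
arm_command(
  increments=[0.005, -0.002, 0.005, 0.003, 0.007, 0.119, 1, 0.005, -0.002, 0.0266, 0.003, 0.007, 0.119, 1, 0.005, -0.002, 0.05, 0.003, 0.007, 0.119, 1, 0.005, -0.002, 0.07, 0.003, 0.007, 0.119, 1, 0.005, -0.002, 0.07, 0.003, 0.007, 0.119, 1],
)

```text
clock: 15.98
ee_pos: [0.4656, -0.0062, 0.0364]
orientation: [179.9, 0.0, -46.6]
contact_force: [-0.5, -0.2, 0.2]
opening: 0.0852
```

```bash
python3 go.py 464.5 -5.5 20 -47
```

```text
t 15.975 pos [465.6  -6.2  36.4] rpy [179.9   0.  -46.6] open 85.2 F [-0.5 -0.2  0.2] j1,j6 [ -9. 128.]
shift [-0.0012  0.0003  0.0164] rot [0.0016 0.0008 0.0064]
```

Request:
arm_command(
  increments=[-0.001, 0, 0.01, 0, 0, 0.006, 1, -0.001, 0, 0.0164, 0, 0, 0.006, 0, -0.001, 0, 0.0164, 0, 0, 0.006, 0, -0.001, 0, 0.0164, 0, 0, 0.006, 0, -0.001, 0, 0.0164, 0, 0, 0.006, 0],
)

```text
clock: 16.6
ee_pos: [0.4667, -0.0054, 0.0223]
orientation: [-179.9, -0.1, -47.0]
contact_force: [-1.6, 0.9, 4.8]
opening: 0.0164
```

Request:
arm_command(
  increments=[0, 0, 0, 0, 0, 0, 0, 0, 0, 0, 0, 0, 0, 0, 0, 0, 0, 0, 0, 0, 0, 0, 0, -0.03, 0, 0, 0, 0, 0, 0, -0.07, 0, 0, 0, 0],
)

```text
clock: 17.23
ee_pos: [0.4648, -0.0053, 0.0914]
orientation: [179.9, 0.0, -47.0]
contact_force: [0.9, -0.6, -2.1]
opening: 0.0165
```

```bash
python3 go.py 608.7 144.4 130 -1.3
```

```text
t 17.225 pos [464.8  -5.3  91.4] rpy [179.9   0.  -47. ] open 16.5 F [ 0.9 -0.6 -2.1] j1,j6 [ -8. 129.]
shift [-0.0114 -0.2073 -0.0388] rot [ 1.100e-03  6.000e-04 -7.978e-01]
```

Request:
arm_command(
  increments=[0, -0.02, -0.03, 0, 0, -0.14, 0, -0.003, -0.065, -0.039, 0, 0, -0.3, 0, -0.006, -0.115, -0.039, 0, 0, -0.47, 0, -0.009, -0.165, -0.039, 0, 0, -0.64, 0, -0.0114, -0.207, -0.039, 0, 0, -0.798, 0],
)

```text
clock: 17.85
ee_pos: [0.6109, 0.1455, 0.1304]
orientation: [179.9, -0.1, -1.0]
contact_force: [0.7, -0.7, -0.6]
opening: 0.0161
```

```bash
python3 go.py 608.7 144.4 110 -1.3
```

```text
t 17.85 pos [610.9 145.5 130.4] rpy [ 1.799e+02 -1.000e-01 -1.000e+00] open 16.1 F [ 0.7 -0.7 -0.6] j1,j6 [ 8. 99.]
shift [-0.0022  0.0011  0.0204] rot [ 0.0011 -0.0023  0.006 ]
```

Request:
arm_command(
  increments=[-0.003, 0.001, 0.03, 0, 0, 0, 0, -0.003, 0.001, 0.065, 0, 0, 0, 0, -0.003, 0.001, 0.09, 0, 0, 0, 0, -0.003, 0.001, 0.1, 0, 0, 0, 0, -0.003, 0.001, 0.104, 0, 0, 0, 0],
)

```text
clock: 18.48
ee_pos: [0.6068, 0.143, 0.0265]
orientation: [179.9, -0.1, -1.3]
contact_force: [0.5, -0.2, -0.9]
opening: 0.0164
```

Request:
arm_command(
  increments=[0, 0, 0.0005, 0, 0, 0, 0, 0, 0, 0.001, 0, 0, 0, 0, 0, 0, 0.0015, 0, 0, 0, 0.2, 0, 0, 0.0015, 0, 0, 0, 0.45, 0, 0, 0.0015, 0, 0, 0, 0.45],
)

```text
clock: 19.1
ee_pos: [0.6074, 0.1431, 0.0258]
orientation: [180.0, -0.2, -1.3]
contact_force: [0.2, 0.2, 0.3]
opening: 0.0383
```

Request:
arm_command(
  increments=[0, 0, 0, 0, 0, 0, 0.45, 0, 0, -0.02, 0, 0, 0, 0.45, 0, 0, -0.06, 0, 0, 0, 0.45, 0, 0, -0.1, 0, 0, 0, 0.7, 0, 0, -0.1, 0, 0, 0, 1],
)

```text
clock: 19.73
ee_pos: [0.6099, 0.1436, 0.1296]
orientation: [-180.0, -0.6, -1.3]
contact_force: [0.2, -0.7, 0.0]
opening: 0.0731
```

```bash
python3 go.py 440.9 -116 120 10 440.9 -116 60 10
```

```text
t 19.725 pos [609.9 143.6 129.6] rpy [-180.    -0.6   -1.3] open 73.1 F [ 0.2 -0.7  0. ] j1,j6 [ 7. 99.]
shift [-0.1632  0.2633  0.0079] rot [ 0.0008 -0.0101 -0.197 ]
shift [-0.1638  0.2633  0.0679] rot [ 0.0008 -0.0101 -0.197 ]
```

Request:
arm_command(
  increments=[-0.025, 0.04, 0, 0, -0.002, -0.03, 1, -0.057, 0.092, 0.002, 0, -0.004, -0.07, 1, -0.09, 0.145, 0.004, 0, -0.006, -0.11, 1, -0.123, 0.198, 0.006, 0, -0.008, -0.15, 1, -0.155, 0.25, 0.008, 0, -0.01, -0.19, 1],
)

```text
clock: 20.35
ee_pos: [0.4444, -0.1045, 0.1164]
orientation: [180.0, 0.5, 9.7]
contact_force: [0.0, 0.2, 0.7]
opening: 0.0852
```

```bash
python3 go.py 440.9 -116 60 10
```

```text
t 20.35 pos [ 444.4 -104.5  116.4] rpy [180.    0.5   9.7] open 85.2 F [0.  0.2 0.7] j1,j6 [-21.  59.]
shift [-0.0049  0.0107  0.0565] rot [ 0.0002  0.0089 -0.0053]
```

Request:
arm_command(
  increments=[-0.005, 0.011, 0.02, 0, 0.005, -0.005, 1, -0.005, 0.011, 0.056, 0, 0.009, -0.005, 1, -0.005, 0.011, 0.075, 0, 0.009, -0.005, 1, -0.005, 0.011, 0.075, 0, 0.009, -0.005, 1, -0.005, 0.011, 0.075, 0, 0.009, -0.005, 1],
)

```text
clock: 20.98
ee_pos: [0.4428, -0.1151, 0.0426]
orientation: [180.0, -0.1, 9.9]
contact_force: [1.0, 0.3, -0.6]
opening: 0.0853
```

```bash
python3 go.py 440.9 -116 11 10
```

```text
t 20.975 pos [ 442.8 -115.1   42.6] rpy [ 1.8e+02 -1.0e-01  9.9e+00] open 85.3 F [ 1.   0.3 -0.6] j1,j6 [-23.  58.]
shift [-0.0021  0.0006  0.0316] rot [ 0.0005 -0.0013 -0.0018]
```

Request:
arm_command(
  increments=[-0.002, 0, 0.02, 0, 0, 0, 1, -0.002, 0, 0.0315, 0, 0, 0, 0.7, -0.002, 0, 0.0315, 0, 0, 0, 0.4, -0.002, 0, 0.0315, 0, 0, 0, 0, -0.002, 0, 0.0315, 0, 0, 0, 0],
)

```text
clock: 21.6
ee_pos: [0.4413, -0.1157, 0.0114]
orientation: [179.9, -0.1, 9.9]
contact_force: [0.8, 0.5, -0.2]
opening: 0.0123
```

Request:
arm_command(
  increments=[0, 0, 0, 0, 0, 0, 0, 0, 0, 0, 0, 0, 0, 0, 0, 0, 0, 0, 0, 0, 0, 0, 0, -0.03, 0, 0, 0, 0, 0, 0, -0.07, 0, 0, 0, 0],
)

```text
clock: 22.22
ee_pos: [0.4393, -0.1149, 0.0807]
orientation: [-179.9, 0.1, 9.9]
contact_force: [0.6, -0.1, 0.8]
opening: 0.0001
```

```bash
python3 go.py 523.6 391 150 -5.8
```

```text
t 22.225 pos [ 439.3 -114.9   80.7] rpy [-1.799e+02  1.000e-01  9.900e+00] open 0.1 F [ 0.6 -0.1  0.8] j1,j6 [-23.  57.]
shift [ 0.1698 -0.484  -0.069 ] rot [-0.001   0.0017  0.2737]
```

Request:
arm_command(
  increments=[-0.02, 0, -0.02, 0, 0, 0, 1, -0.06, 0, -0.04, 0, 0, 0, 1, -0.08, 0, -0.04, 0, 0, 0, 1, -0.08, 0, -0.04, 0, 0, 0, 1, -0.08, 0, -0.04, 0, 0, 0, 1],
)

```text
clock: 22.85
ee_pos: [0.3624, -0.1293, 0.1207]
orientation: [180.0, -0.1, 9.9]
contact_force: [0.6, 0.3, -0.8]
opening: 0.0854
```

```bash
python3 - <<'E'
from fit import *
T=cloud('top',shot('top','t4')[1]).reshape(-1,3); S=cloud('scene',shot('scene','s4')[1]).reshape(-1,3)
im=cv2.imread('pics/s4.png'); cv2.imwrite('pics/c4.png',cv2.resize(im[160:260,180:310],(780,600),interpolation=cv2.INTER_CUBIC))
for C in (S,T): print(fit(bolt,C,(440,-112),60,range(0,360,45)))
E
python3 go.py
```

```text
([(array([ 438.7, -109.1]), np.float64(99.8), np.float64(1.7)), (array([ 438.7, -109.1]), np.float64(99.8), np.float64(1.7)), (array([ 439.3, -111.5]), np.float64(99.8), np.float64(1.71))], 1171)
([(array([ 440., -111.]), np.float64(100.1), np.float64(1.44)), (array([ 440., -111.]), np.float64(100.1), np.float64(1.44)), (array([ 440., -111.]), np.float64(100.1), np.float64(1.44))], 1655)
t 22.95 pos [ 362.5 -129.2  120.6] rpy [ 1.8e+02 -1.0e-01  9.9e+00] open 85.8 F [-0.  0.  1.] j1,j6 [-29.  51.]
```

View pics/c4.png

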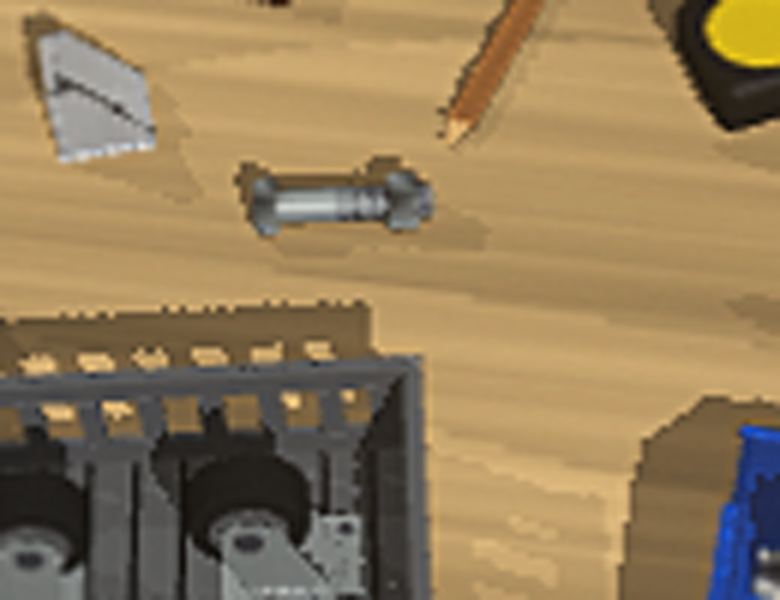

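```bash
python3 go.py 439.9 -116 60 10 439.9 -116 11 10
```

```text
t 22.95 pos [ 362.5 -129.2  120.6] rpy [ 1.8e+02 -1.0e-01  9.9e+00] open 85.8 F [-0.  0.  1.] j1,j6 [-29.  51.]
shift [0.0785 0.0003 0.0607] rot [ 0.0004 -0.0013 -0.0014]
shift [0.0784 0.0003 0.1097] rot [ 0.0004 -0.0013 -0.0014]
```

Request:
arm_command(
  increments=[0.04, 0, 0.02, 0, 0, 0, 0.4, 0.0785, 0, 0.05, 0, 0, 0, 0.4, 0.0785, 0, 0.08, 0, 0, 0, 0.4, 0.0785, 0, 0.103, 0, 0, 0, 0.4, 0.0785, 0, 0.108, 0, 0, 0, 0.4],
)

```text
clock: 23.58
ee_pos: [0.4382, -0.1148, 0.011]
orientation: [-179.9, 0.1, 9.9]
contact_force: [0.6, -0.2, 0.4]
opening: 0.0344
```

Request:
arm_command(
  increments=[0, 0, 0.001, 0, 0, 0, 0.4, 0, 0, 0.002, 0, 0, 0, 0.4, 0, 0, 0.003, 0, 0, 0, 0.35, 0, 0, 0.003, 0, 0, 0, 0.35, 0, 0, 0.003, 0, 0, 0, 0.35],
)

```text
clock: 24.2
ee_pos: [0.4393, -0.1158, 0.01]
orientation: [180.0, -0.1, 9.9]
contact_force: [-0.1, -0.3, 0.2]
opening: 0.03
```

Request:
arm_command(
  increments=[0, 0, 0.001, 0, 0, 0, 0.35, 0, 0, 0.002, 0, 0, 0, 0.35, 0, 0, 0.003, 0, 0, 0, 0.35, 0, 0, 0.003, 0, 0, 0, 0.35, 0, 0, 0.003, 0, 0, 0, 0.35],
)

```text
clock: 24.82
ee_pos: [0.4391, -0.1157, 0.0068]
orientation: [180.0, -0.1, 9.9]
contact_force: [0.9, -0.4, 0.2]
opening: 0.0299
```

Request:
arm_command(
  increments=[0, 0, 0.0005, 0, 0, 0, 0.3, 0, 0, 0.001, 0, 0, 0, 0.3, 0, 0, 0.0015, 0, 0, 0, 0.25, 0, 0, 0.0015, 0, 0, 0, 0.25, 0, 0, 0.0015, 0, 0, 0, 0.25],
)

```text
clock: 25.45
ee_pos: [0.4392, -0.1157, 0.0053]
orientation: [180.0, -0.1, 9.9]
contact_force: [0.2, 0.5, -0.4]
opening: 0.0214
```

Request:
arm_command(
  increments=[0, 0, 0, 0, 0, 0, 0.15, 0, 0, 0, 0, 0, 0, 0, 0, 0, 0, 0, 0, 0, 0, 0, 0, 0, 0, 0, 0, 0, 0, 0, 0, 0, 0, 0, 0],
)

```text
clock: 26.08
ee_pos: [0.4403, -0.1164, 0.0076]
orientation: [179.9, -0.2, 9.9]
contact_force: [-5.2, 1.6, 21.0]
opening: -0.0002
```

Request:
arm_command(
  increments=[0, 0, -0.002, 0, 0, 0, 0, 0, 0, -0.006, 0, 0, 0, 0, 0, 0, -0.015, 0, 0, 0, 0, 0, 0, -0.03, 0, 0, 0, 0, 0, 0, -0.05, 0, 0, 0, 0],
)

```text
clock: 26.7
ee_pos: [0.4386, -0.1155, 0.0557]
orientation: [-180.0, 0.0, 9.9]
contact_force: [0.0, -0.3, 0.1]
opening: 0.0
```

```bash
python3 - <<'E'
from fit import *
T=cloud('top',shot('top','t5')[1]).reshape(-1,3); S=cloud('scene',shot('scene','s5')[1]).reshape(-1,3)
im=cv2.imread('pics/s5.png'); cv2.imwrite('pics/c5.png',cv2.resize(im[150:250,180:310],(780,600),interpolation=cv2.INTER_CUBIC))
for C in (S,T): print(fit(bolt,C,(440,-112),60,range(0,360,45),zmax=40))
E
python3 go.py
```

```text
([(array([ 439.5, -108.9]), np.float64(100.8), np.float64(1.66)), (array([ 439.5, -108.9]), np.float64(100.8), np.float64(1.66)), (array([ 440.1, -111.6]), np.float64(100.2), np.float64(1.66))], 1164)
([(array([461.7, -91.7]), np.float64(165.7), np.float64(1.35)), (array([461.6, -91.6]), np.float64(166.0), np.float64(1.35)), (array([ 440.4, -112.2]), np.float64(100.7), np.float64(1.37))], 766)
t 26.8 pos [ 440.9 -116.4   57.2] rpy [179.9  -0.2   9.9] open -0.0 F [ 0.3 -0.4 -0.5] j1,j6 [-23.  57.]
```

View pics/c5.png

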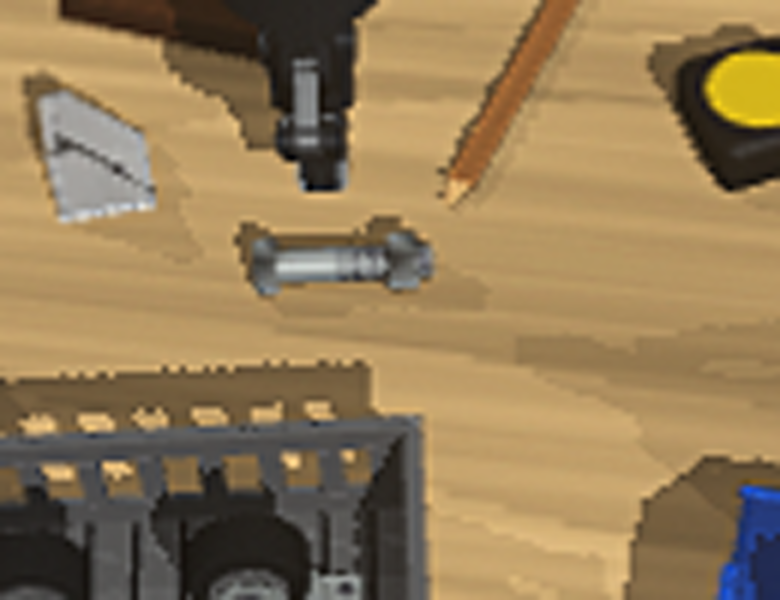

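Run:
```python
from h import *
for n,f in(('scene','s5'),):
    W=cloud(n,np.load(f'pics/{f}.npy'))
    for r in range(166,186,1):
        print(r,[tuple(np.round(W[r,c]*1000).astype(int)) for c in (230,232,234,236)])
```

```text
166 [(np.int64(485), np.int64(-110), np.int64(173)), (np.int64(487), np.int64(-104), np.int64(175)), (np.int64(455), np.int64(-108), np.int64(140)), (np.int64(453), np.int64(-103), np.int64(139))]
167 [(np.int64(489), np.int64(-109), np.int64(173)), (np.int64(487), np.int64(-104), np.int64(172)), (np.int64(456), np.int64(-108), np.int64(137)), (np.int64(454), np.int64(-103), np.int64(137))]
168 [(np.int64(488), np.int64(-109), np.int64(169)), (np.int64(489), np.int64(-104), np.int64(171)), (np.int64(444), np.int64(-111), np.int64(120)), (np.int64(450), np.int64(-104), np.int64(128))]
169 [(np.int64(492), np.int64(-108), np.int64(170)), (np.int64(488), np.int64(-105), np.int64(166)), (np.int64(480), np.int64(-102), np.int64(158)), (np.int64(479), np.int64(-97), np.int64(158))]
170 [(np.int64(492), np.int64(-109), np.int64(167)), (np.int64(490), np.int64(-104), np.int64(164)), (np.int64(485), np.int64(-101), np.int64(159)), (np.int64(480), np.int64(-97), np.int64(155))]
171 [(np.int64(495), np.int64(-108), np.int64(166)), (np.int64(495), np.int64(-103), np.int64(167)), (np.int64(494), 
[... 2189 characters left out ...]
(-9223372036854775808)), (np.int64(387), np.int64(-124), np.int64(-1))]
183 [(np.int64(394), np.int64(-140), np.int64(0)), (np.int64(392), np.int64(-135), np.int64(-1)), (np.int64(395), np.int64(-128), np.int64(3)), (np.int64(394), np.int64(-122), np.int64(3))]
184 [(np.int64(397), np.int64(-139), np.int64(-1)), (np.int64(397), np.int64(-133), np.int64(1)), (np.int64(397), np.int64(-128), np.int64(2)), (np.int64(396), np.int64(-122), np.int64(1))]
185 [(np.int64(403), np.int64(-138), np.int64(2)), (np.int64(402), np.int64(-132), np.int64(2)), (np.int64(400), np.int64(-127), np.int64(1)), (np.int64(399), np.int64(-122), np.int64(1))]<stdin>:5: RuntimeWarning: invalid value encountered in cast
```

```bash
python3 - <<'E' 2>/dev/null
from h import *
W=cloud('scene',np.load('pics/s1.npy'))*1000
for r in range(176,192,2): print(r,[tuple(int(v) for v in np.nan_to_num(W[r,c])) for c in range(346,360,3)])
for r in range(164,176,2): print(r,[tuple(int(v) for v in np.nan_to_num(W[r,c])) for c in range(378,388,3)])
W=cloud('top',np.load('pics/t5.npy'))*1000
m=(abs(W[...,0]-440)<60)&(abs(W[...,1]+116)<60)&(W[...,2]>30); print(np.nanpercentile(W[m],[1,50],axis=0))
print(robot.observe()['joints'])
b=cv2.imread('pics/s3.png'); b=cv2.resize(b[215:315,285:365],(480,600),interpolation=cv2.INTER_CUBIC)
a=cv2.resize(cv2.imread('pics/s1.png')[150:200,335:395],(320,600*320//360),interpolation=cv2.INTER_CUBIC)
c=cv2.resize(cv2.imread('pics/s5.png')[215:315,285:365],(480,600),interpolation=cv2.INTER_CUBIC)
cv2.imwrite('pics/c6.png',np.hstack([c,cv2.copyMakeBorder(a,0,600-a.shape[0],0,0,0)]))
E
```

```text
176 [(426, 172, 115), (431, 179, 121), (435, 185, 126), (421, 194, 113), (421, 202, 114)]
178 [(331, 181, 1), (435, 179, 117), (436, 186, 120), (428, 195, 113), (418, 203, 103)]
180 [(337, 182, -1), (338, 190, 2), (419, 189, 94), (419, 197, 95), (417, 205, 94)]
182 [(344, 182, -1), (414, 183, 79), (423, 190, 90), (419, 198, 87), (383, 210, 48)]
184 [(355, 182, 3), (351, 191, 0), (421, 191, 81), (421, 199, 81), (385, 211, 42)]
186 [(362, 182, 2), (360, 191, 1), (357, 200, 0), (420, 200, 73), (380, 213, 28)]
188 [(368, 183, 1), (370, 191, 4), (365, 200, 0), (364, 208, 0), (364, 216, 1)]
190 [(376, 183, 1), (375, 191, 2), (373, 200, 0), (370, 208, -1), (373, 216, 3)]
164 [(347, 258, 88), (355, 264, 97), (358, 271, 102), (258, 300, 0)]
166 [(347, 259, 80), (356, 265, 91), (361, 272, 97), (266, 299, 0)]
168 [(349, 260, 74), (356, 266, 83), (358, 274, 87), (278, 299, 4)]
170 [(351, 261, 69), (356, 268, 75), (353, 276, 73), (284, 299, 1)]
172 [(296, 272, 2), (357, 269, 69), (291, 290, 0), (293, 299, 2)]
174 [(300, 273, -1), (302, 281, 1), (301, 290, 2), (297, 299, 0)]
[[ 381.06810404 -164.69237794  163.13592226]
 [ 429.98640782 -100.26243119  573.46993212]]
[-2.27792056e+01  1.49364481e+01 -3.05411799e+01  4.42392842e+01
  1.45106487e-02  5.73331696e+01]
```

View pics/c6.png

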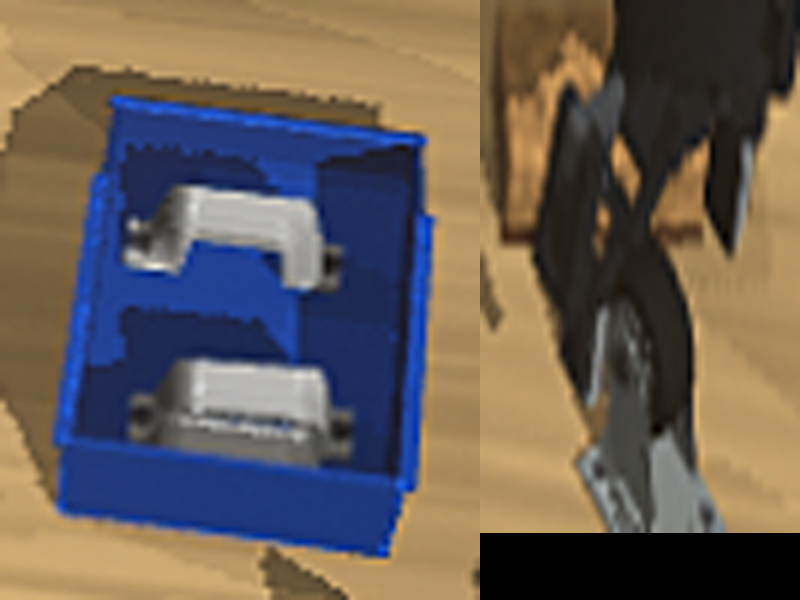

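Request:
arm_command(
  increments=[0, 0, 0, 0, 0, 0, 0.45, 0, 0, 0, 0, 0, 0, 0.45, 0, 0, 0.02, 0, 0, 0, 0.45, 0, 0, 0.045, 0, 0, 0, 0.45, 0, 0, 0.054, 0, 0, 0, 0.45],
)

```text
clock: 27.42
ee_pos: [0.4373, -0.115, -0.0005]
orientation: [-179.9, 0.1, 9.9]
contact_force: [-0.2, -0.2, 0.7]
opening: 0.0387
```

Request:
arm_command(
  increments=[0, 0, 0.002, 0, 0, 0, 0.45, 0, 0, 0.004, 0, 0, 0, 0.45, 0, 0, 0.006, 0, 0, 0, 0.45, 0, 0, 0.007, 0, 0, 0, 0.45, 0, 0, 0.007, 0, 0, 0, 0.45],
)

```text
clock: 28.05
ee_pos: [0.4393, -0.1158, -0.0056]
orientation: [180.0, -0.1, 9.9]
contact_force: [-0.5, -0.3, 0.3]
opening: 0.0384
```

Request:
arm_command(
  increments=[0, 0, 0.001, 0, 0, 0, 0.35, 0, 0, 0.002, 0, 0, 0, 0.3, 0, 0, 0.003, 0, 0, 0, 0.3, 0, 0, 0.004, 0, 0, 0, 0.3, 0, 0, 0.004, 0, 0, 0, 0.3],
)

```text
clock: 28.68
ee_pos: [0.4391, -0.1157, -0.0098]
orientation: [180.0, -0.0, 9.9]
contact_force: [-0.4, -0.3, 0.3]
opening: 0.0257
```

Request:
arm_command(
  increments=[0, 0, 0.001, 0, 0, 0, 0.3, 0, 0, 0.002, 0, 0, 0, 0.3, 0, 0, 0.003, 0, 0, 0, 0.3, 0, 0, 0.003, 0, 0, 0, 0.3, 0, 0, 0.003, 0, 0, 0, 0.3],
)

```text
clock: 29.3
ee_pos: [0.4392, -0.1157, -0.0123]
orientation: [180.0, -0.1, 9.9]
contact_force: [-1.4, 0.8, 5.8]
opening: 0.026
```

Request:
arm_command(
  increments=[0, 0, -0.002, 0, 0, 0, 0.3, 0, 0, -0.0025, 0, 0, 0, 0.2, 0, 0, -0.0025, 0, 0, 0, 0, 0, 0, -0.0025, 0, 0, 0, 0, 0, 0, -0.0025, 0, 0, 0, 0],
)

```text
clock: 29.92
ee_pos: [0.4394, -0.1157, -0.0099]
orientation: [180.0, -0.1, 9.9]
contact_force: [-0.8, 0.8, 4.6]
opening: 0.0137
```

Request:
arm_command(
  increments=[0, 0, 0, 0, 0, 0, 0, 0, 0, -0.006, 0, 0, 0, 0, 0, 0, -0.02, 0, 0, 0, 0, 0, 0, -0.05, 0, 0, 0, 0, 0, 0, -0.09, 0, 0, 0, 0],
)

```text
clock: 30.55
ee_pos: [0.4381, -0.1153, 0.0807]
orientation: [-180.0, 0.0, 9.9]
contact_force: [1.0, 0.4, -2.6]
opening: 0.014
```

```bash
python3 go.py 523.6 391 130 -5.8
```

```text
t 30.55 pos [ 438.1 -115.3   80.7] rpy [-180.     0.     9.9] open 14.0 F [ 1.   0.4 -2.6] j1,j6 [-23.  57.]
shift [ 0.1711 -0.4842 -0.0491] rot [-0.0006  0.0007  0.2737]
```

Request:
arm_command(
  increments=[0.008, -0.02, -0.03, 0, 0, 0.03, 0, 0.025, -0.07, -0.049, 0, 0, 0.06, 0, 0.045, -0.125, -0.049, 0, 0, 0.09, 0, 0.065, -0.182, -0.049, 0, 0, 0.12, 0, 0.085, -0.24, -0.049, 0, 0, 0.15, 0],
)

```text
clock: 31.18
ee_pos: [0.4818, 0.1372, 0.1298]
orientation: [180.0, -0.1, 1.2]
contact_force: [1.8, -0.3, -1.7]
opening: 0.0135
```

```bash
python3 go.py 523.6 391 130 -5.8
```

```text
t 31.175 pos [481.8 137.2 129.8] rpy [ 1.8e+02 -1.0e-01  1.2e+00] open 13.5 F [ 1.8 -0.3 -1.7] j1,j6 [ 9. 97.]
shift [ 4.710e-02 -2.529e-01 -2.000e-04] rot [ 0.0002 -0.0024  0.1224]
```

Request:
arm_command(
  increments=[0.01, -0.055, 0, 0, 0, 0.03, 0, 0.021, -0.112, 0, 0, 0, 0.06, 0, 0.032, -0.17, 0, 0, 0, 0.09, 0, 0.042, -0.225, 0, 0, 0, 0.12, 0, 0.047, -0.253, 0, 0, 0, 0.122, 0],
)

```text
clock: 31.8
ee_pos: [0.5226, 0.3923, 0.1292]
orientation: [-180.0, -0.1, -5.6]
contact_force: [0.3, -0.8, -1.6]
opening: 0.0138
```

```bash
python3 go.py 523.6 391 60 -5.8
python3 - <<'E'
from h import *
shot('scene','s7'); im=cv2.imread('pics/s7.png'); cv2.imwrite('pics/c7.png',cv2.resize(im[160:300,370:500],(557,600),interpolation=cv2.INTER_CUBIC))
E
```

```text
t 31.8 pos [522.6 392.3 129.2] rpy [-1.8e+02 -1.0e-01 -5.6e+00] open 13.8 F [ 0.3 -0.8 -1.6] j1,j6 [ 31. 127.]
shift [0.001  0.0012 0.0692] rot [-0.0006 -0.0014  0.0041]
```

View pics/c7.png

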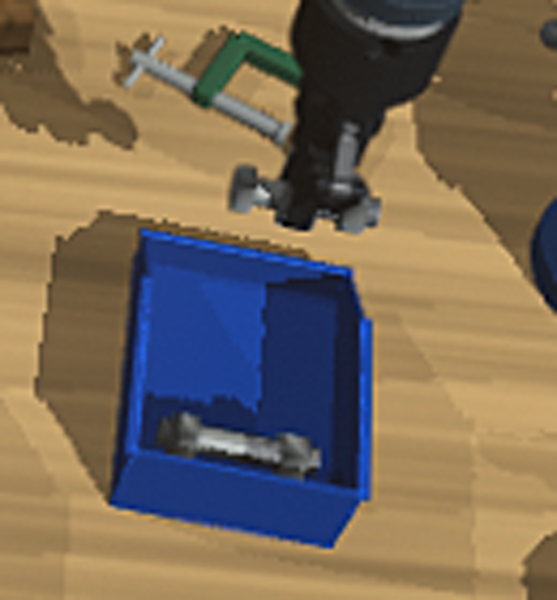

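Request:
arm_command(
  increments=[0.003, 0.001, 0.03, 0, 0, 0.004, 0, 0.003, 0.001, 0.07, 0, 0, 0.004, 0, 0.003, 0.001, 0.105, 0, 0, 0.004, 0, 0.003, 0.001, 0.125, 0, 0, 0.004, 0, 0.003, 0.001, 0.132, 0, 0, 0.004, 0],
)

```text
clock: 32.48
ee_pos: [0.5246, 0.387, -0.0044]
orientation: [179.9, 0.1, -5.9]
contact_force: [-0.1, -0.1, -0.9]
opening: 0.0137
```

Request:
arm_command(
  increments=[0, 0, 0.001, 0, 0, 0, 0, 0, 0, 0.002, 0, 0, 0, 0, 0, 0, 0.002, 0, 0, 0, 0.15, 0, 0, 0.002, 0, 0, 0, 0.35, 0, 0, 0.002, 0, 0, 0, 0.4],
)

```text
clock: 33.1
ee_pos: [0.5263, 0.3883, -0.0046]
orientation: [-180.0, -0.1, -5.9]
contact_force: [0.7, 0.5, 0.5]
opening: 0.0341
```

Request:
arm_command(
  increments=[0, 0, 0, 0, 0, 0, 0.4, 0, 0, -0.02, 0, 0, 0, 0.4, 0, 0, -0.06, 0, 0, 0, 0.4, 0, 0, -0.11, 0, 0, 0, 0.7, 0, 0, -0.13, 0, 0, 0, 1],
)

```text
clock: 33.72
ee_pos: [0.5275, 0.3891, 0.1287]
orientation: [-179.8, -0.3, -5.9]
contact_force: [-0.7, -0.1, 0.6]
opening: 0.0688
```

```bash
python3 go.py 398.2 -238.4 120 19
```

```text
t 33.725 pos [527.5 389.1 128.7] rpy [-179.8   -0.3   -5.9] open 68.8 F [-0.7 -0.1  0.6] j1,j6 [ 31. 127.]
shift [-0.0639  0.6376  0.0062] rot [-0.002  -0.0063 -0.435 ]
```

Request:
arm_command(
  increments=[-0.004, 0.04, 0, 0, -0.001, -0.04, 1, -0.01, 0.1, 0, 0, -0.002, -0.08, 1, -0.016, 0.162, 0, 0, -0.003, -0.12, 1, -0.022, 0.224, 0, 0, -0.004, -0.16, 1, -0.029, 0.286, 0, 0, -0.005, -0.2, 1],
)

```text
clock: 34.35
ee_pos: [0.467, 0.1048, 0.1251]
orientation: [180.0, 0.2, 5.6]
contact_force: [0.3, -1.1, -0.2]
opening: 0.0859
```

```bash
python3 go.py 398.2 -238.4 120 19
```

```text
t 34.35 pos [467.  104.8 125.1] rpy [180.    0.2   5.6] open 85.9 F [ 0.3 -1.1 -0.2] j1,j6 [ 5. 89.]
shift [-0.1021  0.3348  0.0054] rot [-2.000e-04  2.800e-03 -2.334e-01]
```

Request:
arm_command(
  increments=[-0.015, 0.05, 0, 0, 0, -0.05, 1, -0.033, 0.108, 0, 0, 0, -0.1, 1, -0.051, 0.167, 0.002, 0, 0.001, -0.15, 1, -0.069, 0.226, 0.004, 0, 0.002, -0.2, 1, -0.087, 0.285, 0.005, 0, 0.003, -0.233, 1],
)

```text
clock: 34.98
ee_pos: [0.4078, -0.1874, 0.1204]
orientation: [180.0, -0.0, 19.0]
contact_force: [0.5, 0.0, -0.5]
opening: 0.0854
```

```bash
python3 go.py 398.2 -238.4 80 19
```

```text
t 34.975 pos [ 407.8 -187.4  120.4] rpy [180.  -0.  19.] open 85.4 F [ 0.5  0.  -0.5] j1,j6 [-33.  38.]
shift [-0.0256  0.0451  0.0404] rot [ 0.0001 -0.0001 -0.0009]
```

Request:
arm_command(
  increments=[-0.015, 0.027, 0.01, 0, 0, 0, 1, -0.026, 0.045, 0.04, 0, 0, 0, 1, -0.026, 0.045, 0.07, 0, 0, 0, 1, -0.026, 0.045, 0.08, 0, 0, 0, 1, -0.026, 0.045, 0.08, 0, 0, 0, 1],
)

```text
clock: 35.6
ee_pos: [0.3977, -0.2359, 0.0399]
orientation: [-179.9, 0.1, 18.9]
contact_force: [-1.1, -0.0, -0.3]
opening: 0.0854
```

```bash
python3 go.py 398.2 -238.4 -4 19
```

```text
t 35.6 pos [ 397.7 -235.9   39.9] rpy [-1.799e+02  1.000e-01  1.890e+01] open 85.4 F [-1.1 -0.  -0.3] j1,j6 [-39.  33.]
shift [-0.0003  0.0026  0.0439] rot [-0.0019  0.0015 -0.0016]
```

Request:
arm_command(
  increments=[0, 0.0025, 0.02, 0, 0, 0, 1, 0, 0.0025, 0.043, 0, 0, 0, 1, 0, 0.0025, 0.043, 0, 0, 0, 0.5, 0, 0.0025, 0.043, 0, 0, 0, 0, 0, 0.0025, 0.043, 0, 0, 0, 0],
)

```text
clock: 36.22
ee_pos: [0.4002, -0.2398, -0.0013]
orientation: [179.9, -0.0, 18.9]
contact_force: [0.7, -0.6, -0.0]
opening: 0.0388
```

Request:
arm_command(
  increments=[0, 0, 0, 0, 0, 0, 0, 0, 0, 0, 0, 0, 0, 0, 0, 0, -0.01, 0, 0, 0, 0, 0, 0, -0.05, 0, 0, 0, 0, 0, 0, -0.09, 0, 0, 0, 0],
)

```text
clock: 36.85
ee_pos: [0.3984, -0.2384, 0.0884]
orientation: [-179.9, 0.1, 18.9]
contact_force: [1.7, -0.6, -1.4]
opening: 0.0391
```

```bash
python3 go.py 521.3 -384.6 120 8.6
```

```text
t 36.85 pos [ 398.4 -238.4   88.4] rpy [-1.799e+02  1.000e-01  1.890e+01] open 39.1 F [ 1.7 -0.6 -1.4] j1,j6 [-39.  32.]
shift [ 0.0689  0.1781 -0.032 ] rot [-0.0015  0.0015  0.1794]
```

Request:
arm_command(
  increments=[0.01, 0.03, -0.025, 0, 0, 0.03, 0, 0.03, 0.08, -0.032, 0, 0, 0.08, 0, 0.05, 0.135, -0.032, 0, 0, 0.14, 0, 0.0675, 0.186, -0.032, 0, 0, 0.18, 0, 0.0675, 0.186, -0.032, 0, 0, 0.18, 0],
)

```text
clock: 37.48
ee_pos: [0.5247, -0.3959, 0.1179]
orientation: [180.0, 0.0, 8.5]
contact_force: [-0.0, 1.1, -1.2]
opening: 0.0392
```

```bash
python3 go.py 522.5 -392.5 4 8.6
```

```text
t 37.475 pos [ 524.7 -395.9  117.9] rpy [180.    0.    8.5] open 39.2 F [-0.   1.1 -1.2] j1,j6 [-43.  39.]
shift [-0.0016 -0.0037  0.1139] rot [ 0.0005  0.0004 -0.0021]
```

Request:
arm_command(
  increments=[-0.002, -0.004, 0.03, 0, 0, 0, 0, -0.002, -0.004, 0.07, 0, 0, 0, 0, -0.002, -0.004, 0.1, 0, 0, 0, 0, -0.002, -0.004, 0.11, 0, 0, 0, 0, -0.002, -0.004, 0.115, 0, 0, 0, 0],
)

```text
clock: 38.1
ee_pos: [0.5202, -0.3888, 0.0044]
orientation: [-180.0, 0.1, 8.6]
contact_force: [0.2, 0.3, -0.5]
opening: 0.039
```

Request:
arm_command(
  increments=[0, 0, 0, 0, 0, 0, 0, 0, 0, 0.001, 0, 0, 0, 0, 0, 0, 0.001, 0, 0, 0, 0.55, 0, 0, 0.001, 0, 0, 0, 0.65, 0, 0, 0.001, 0, 0, 0, 0.65],
)

```text
clock: 38.72
ee_pos: [0.5205, -0.3894, 0.0031]
orientation: [-180.0, 0.0, 8.6]
contact_force: [-0.2, 0.6, -0.1]
opening: 0.0552
```

Request:
arm_command(
  increments=[0, 0, 0, 0, 0, 0, 0.65, 0, 0, -0.02, 0, 0, 0, 0.65, 0, 0, -0.06, 0, 0, 0, 0.65, 0, 0, -0.11, 0, 0, 0, 0.65, 0, 0, -0.15, 0, 0, 0, 0.65],
)

```text
clock: 39.35
ee_pos: [0.5208, -0.3896, 0.155]
orientation: [180.0, -0.0, 8.6]
contact_force: [1.4, -0.2, 0.6]
opening: 0.0558
```

Request:
arm_command(
  increments=[-0.04, -0.03, -0.02, 0, 0, 0, 0.65, -0.09, -0.07, -0.03, 0, 0, 0, 0.65, -0.13, -0.12, -0.03, 0, 0, 0, 0.65, -0.15, -0.15, -0.03, 0, 0, 0, 0.65, -0.15, -0.15, -0.03, 0, 0, 0, 0.65],
)

```text
clock: 39.98
ee_pos: [0.3475, -0.2608, 0.183]
orientation: [-179.9, 0.1, 8.6]
contact_force: [1.1, 0.1, 0.1]
opening: 0.0556
```

```bash
python3 go.py
python3 - <<'E'
from fit import *
T=cloud('top',shot('top','t9')[1]).reshape(-1,3); S=cloud('scene',shot('scene','s9')[1]).reshape(-1,3)
cv2.imwrite('pics/c9.png',cv2.resize(cv2.imread('pics/s9.png')[170:320,80:480],(800,300),interpolation=cv2.INTER_CUBIC)); 
c9=cv2.resize(cv2.imread('pics/t9.png')[95:240,75:485],(800,283),interpolation=cv2.INTER_CUBIC)
cv2.imwrite('pics/c9.png',np.vstack([cv2.imread('pics/c9.png'),c9]))
B=np.vstack([T,S])
def bf(n,c,yaw,P):
    r=np.radians(yaw); d=np.array(P)-c; print(n,'in frame',np.round([d@[np.cos(r),np.sin(r)],d@[-np.sin(r),np.cos(r)]],1))
for n,m,c,rad,ys,z0,bc,by in [('bracket',bracket,(520,-385),42,range(0,360,45),3,(549,-380),8.6),('handle',handle,(608,143),55,(88,),3,(640,143.5),-1.3),('bolt',bolt,(527,391),48,(84,264),3,(554,389),-5.9),
  ('cast far',castor,(657,-212),40,(101,),4,(652,-151.1),11.3),('cast near',castor,(631,-97),40,(281,),4,(652,-151.1),11.3)]:
    f=fit(m,B,c,rad,ys,zmax=95,z0=z0); print(n,f[0][0],f[1]); bf(n,bc,by,f[0][0][0])
print(fit(crate,B,(651,-151),135,(10,),zmax=68))
E
```

```text
t 39.975 pos [ 347.5 -260.8  183. ] rpy [-1.799e+02  1.000e-01  8.600e+00] open 55.6 F [1.1 0.1 0.1] j1,j6 [-45.  36.]
bracket (array([ 520.7, -379.3]), np.float64(97.9), np.float64(1.26)) 1542
bracket in frame [-27.9   4.9]
handle (array([606.8, 139.8]), np.float64(88.5), np.float64(1.98)) 2864
handle in frame [-33.1  -4.5]
bolt (array([528. , 392.9]), np.float64(85.9), np.float64(1.46)) 2012
bolt in frame [-26.3   1.2]
cast far (array([ 657.4, -212.3]), np.float64(104.9), np.float64(1.19)) 1628
cast far in frame [ -6.7 -61.1]
cast near (array([630.9, -97. ]), np.float64(280.6), np.float64(1.33)) 1734
cast near in frame [-10.1  57.2]
([(array([ 651.9, -150.9]), np.float64(11.3), np.float64(6.0))], 16961)
```

View pics/c9.png

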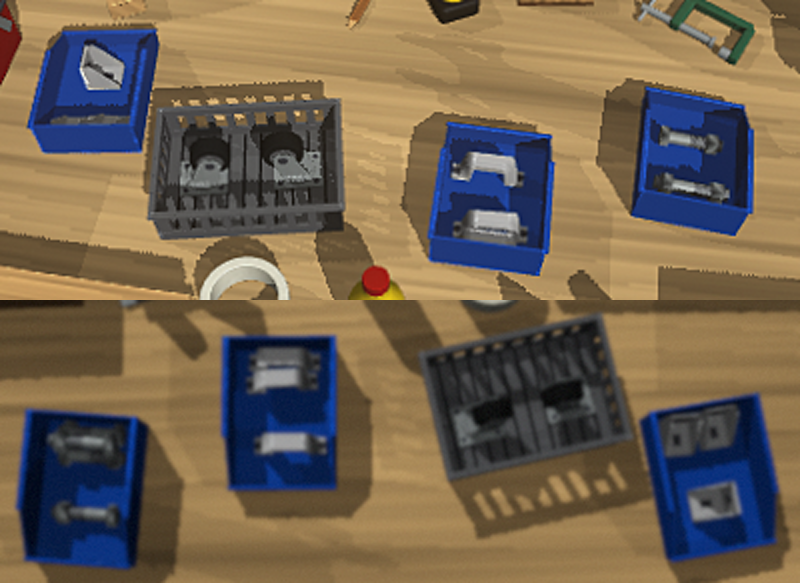

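All five pieces sit where they belong: the bracket at crop (100,68), handle (490,168) and bolt (690,138) on their bin floors, and the castors upright in the crate at (207,155) and (283,150). I'll hand in.

```bash
python3 -c "
from plant import robot
print(robot.job_done())"
```

```text
the job is handed in; nothing more can be done
None
```

The bracket, handle and bolt are each in their own kind's bin. Both castors stand on their plates in the crate, one towards each end. I handed the job in at about 40 s on the robot's clock; it reports no verdict.

**Last checks, both cameras fitted together:**

| Piece | Frame | x (mm) | y (mm) |
|---|---|---|---|
| Bracket | its bin | −28 | 5 |
| Handle | its bin | −33 | −5 |
| Bolt | its bin | −26 | 1 |
| Castor, far end | crate | −7 | −61 |
| Castor, near end | crate | −10 | 57 |

- The models fitted with each piece standing level on its bin or crate floor, and the final picture agreed.
- The crate is within about 1 mm of where it started. Its tilt was not measured separately; it looks level in the pictures.
- The gripper was clear of everything.

**What disagreed or failed:**
- **Fingertip position:** the fingertips stand about 20 mm farther back than the interface text says. Contact with the bench and the depth image both showed this.
- **Bolt grasp:** because of that, the first two grasps missed the bolt and closed above it. I found the bench by touch and the third grasp held.
- **Highest force read:** it was 21 N, when the fingers shut on top of the bolt on the second try.
- **Opening readout:** it reads 1 to 4 mm low.

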